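# Load a glued sample in the spring press to the set mark

### The job

Lift the small two-tone wooden block, set it down gently and upright in the channel of the spring press, and turn the square black knob clockwise until the sprung pointer arm stands level with the line of the brass tab on the scale. Squeeze the sample no harder than that: do not run the pointer past the line or push the arm by hand. Leave the brass tab, the book weight, the dropper bottle and the beaker where they are, and let go when it is set.

Things in the scene. Friction and masses are not known exactly. Their poses are not given: they have to be found in the camera images.
- press: Grey spring press fixed to the table, base 135 x 300 x 10 mm, long side along its own y. Origin on the channel's axis at table height. Along +y: rack housing (56 x 66 mm, top 58 mm high, centred at y = -112 mm) with the square knob on top, round plunger pad, open channel, then the pointer arm whose brass nose faces the pad.
- channel (a point): Middle of the channel floor, 18 mm above the table, axes as the press's. The channel runs along y for 80 mm, 27 mm wide between aluminium walls that flare outward above, up to 33 mm over the table, x = +-20 mm. At first 70 to 74 mm are free between pad (35 to 39 mm to -y) and nose (35 mm to +y), so the 60 mm block goes in with its centre about 1 mm to -y of this point.
- block: The sample: upright wooden block, a pale and a darker piece glued end to end, 24 mm (its x) x 60 mm (its y) x 44 mm high, 40 to 85 g, origin at the centre of its underside. It stands on the channel floor with its y along the press's y (either way round). Starts on the table to the left of the press.
- knob_grip (a point): Middle of the square black knob (28 x 28 x 28 mm) that turns about a vertical axis on top of the rack housing; this point is 81 mm above the table, the knob's faces run from 67 to 95 mm high. Its x and y axes are square to the faces. A round steel collar 42 mm wide lies below, up to 63 mm high.
- knob (a joint): Knob angle in rad, 0 to 5, growing clockwise from above; 8 mm of plunger travel per rad towards the pointer arm. Starts at 0 to 0.5 and needs some 1.5 to 3.5 rad of turning. Stiff (0.2 N m, about 0.3 under load); stays where it is left. The rubber pad is cushioned and gives some mm under load, so this angle does not tell where the pointer is.
- pointer_tip (a point): Tip of the sprung pointer arm (steel bar, tip 100 mm from its pivot, on the press's -x side, 38 mm above the table). The block, pushed by the plunger, presses the nose 28 mm from the pivot and the tip swings to the press's +y: at most 28 mm per rad of knob once the slack is taken up, against 4 to 12 N of spring at the nose. At rest 20 to 40 mm short of the mark.
- index_mark (a point): The set mark: thin brass line across the white scale, at the brass tab on the scale's outer edge; this point lies on the tip's circle, at the tip's height. Its y axis lies along that circle, the way the tip moves under load: the tip's y in this frame is negative before the mark, 0 at it, positive past it.
- feeler: The sprung pointer arm; origin on its pivot (press x = +28, y = +47 mm) at table height. At rest its axes are parallel to the press's and the arm runs along its -x. It turns about the vertical, clockwise from above under load; up to 47 mm high.
- book_weight_1: Brass-coloured round book weight near the front between press and block, 49 mm wide, 49 mm high, bystander; origin at the centre of its underside.
- dropper_bottle: Small amber dropper bottle with a red bulb, 52 mm wide, 139 mm high, bystander; origin at the centre of its underside.
- beaker: Small clear beaker, 59 mm wide, 67 mm high, bystander; origin at the centre of its underside.

How it is judged:
By the outcome, as a careful person would: the job done as asked, in the order asked, and still so for the second after the job is handed in, with the robot touching nothing.
It also fails if it takes over 72 s, if anything falls off the work surface, if the arm or the gripper's body presses on something with over 40 N, if the wrist force passes 120 N, or if a joint passes its speed limit or range.

### The arm

A 6-joint arm with a two-finger parallel gripper is mounted at the origin on a cart in front of the work surface, level with it; the furniture and walls round the work are solid. World frame = base frame: x ahead of the robot, y to its left, z up, the work surface at z = 0. Lengths are in m, angles in rad, forces in N, time in s.
With the tool pointing down it reaches from about 0.275 to 0.725 m from the base axis. Payload 15.9 kg.
Tool frame: the origin (TCP) lies at the very end of the fingers, on their centre line; the grasp point (between the pads) lies 19 mm behind it (robot.grasp_offset is the distance from the TCP to the grasp point, in m); z points along the fingers, y is the direction in which the jaws open and shut (so a half turn about z gives the same grasp; the last joint's range is limited). The gripper opens to 85 mm and grips with 20 to 120 N. Pads are 22 mm wide; open, the fingers measure 114 mm over their backs; the gripper's body (76 mm by 85 mm) begins 54 mm behind the grasp point. The pads swing forward as they close: fully open they stand 13 mm farther back than shut.
Start: joints at [1.155, 0.213, -0.034, 1.323, 0, 1.571], TCP at [0.202, 0.457, 0.231] pointing down, gripper open.
Joint ranges: [-2.98, 2.98], [-0.74, 1.72], [-1.14, 1.35], [-2.1, 2.04], [-1.57, 1.44], [-3.14, 3.14]. Speed limits (rad/s): [1.89, 1.89, 2.39, 2.57, 3.14, 3.14].

### API

Orientations are given as [roll, pitch, yaw] about the fixed x, y, z axes, in that order (R = Rz(yaw) Ry(pitch) Rx(roll)).
In Python, from plant import robot gives the robot as it stands.
- The arm moves only by the tool move_arm, never from a script. Its argument "deltas" is a list of rows, each an object of numbers: "tx", "ty", "tz": the shift along the tool's x, y, z in mm; "ax", "ay", "az": the turn, a rotation vector about the tool's x, y, z in rad; "gripper": the finger opening in mm, from 0 to 85.4. A call has 1 to 5 rows; each row is the pose to reach, as a shift and turn from the pose measured when the call began, along the tool's axes at that moment; what a row does not reach only later rows make up. A row lasts 1/8 s, in which the tool goes at most 62.5 mm and 10.7 degrees, less where a joint would pass 70% of its speed; a pose out of reach is approached as far as the arm can. A call with a gripper value outside its range is refused whole. The fingers move at their own pace and stop on an object; "squeeze" is the grip in N (left out, the last holds). Time passes only in rows, so rows that repeat a pose let the fingers close. It gives the time, the measured TCP pose, the force and the opening at its end, in the units of the state.
- robot.observe(): the state, without advancing time (a new reading comes with each control period).
- robot.read_camera(name): name is "scene" or "top" or "wrist"; returns the picture (384x512x3 uint8, red, green, blue); there is no depth.
- robot.get_calibration(name): a dict with "fov_y" (degrees; the focal length in pixels is half the picture's height over the tangent of half this angle, whatever the lens; pixels are square), "cx", "cy" (the principal point, pixels), "world_from_camera" (4x4, takes a point from camera to world coordinates). Camera axes: x right, y down, z forward; pixel columns grow to the right and rows downward; lengths in m; the calibration is good to about 2 mm. A picture is of the moment at which its call begins: read the wrist's pose just before it. get_calibration takes no time and is no camera call; for the wrist camera it gives the pose at the moment of the call.
- robot.hand_in(): hands the job in, once; it reports no verdict.
The state is a dict: "clock": time; "q": joint angles; "qd": joint speeds; "effort": joint torques, N m; "position": TCP position; "tcp_rot": TCP orientation; "wrist_force": force on the tool from outside, world axes, zero at the start; "torque": the same for the moment, N m; "width": finger opening in m.
Only numpy, scipy, OpenCV 4.12 (cv2) and the standard library are available. Lean on these libraries where they do the work, as an engineer would, in place of code of your own. Each camera call takes 0.05 s, during which the arm holds its last target.

## Working session

There is one attempt and no reset: what is moved stays moved. The work goes in short steps, Python scripts to look and compute and a tool call to move; the robot and the scene stay as the last step left them, time stands still between calls to the robot, and variables do not carry over. Pictures are saved under pics/ and viewed, and the job is handed in when it is done.

Besides the shell and the picture viewer there is one more tool, called after "Request:" by a JSON object that holds its "fn" and its "kwargs". move_arm: Moves the arm, as the interface text tells. Its arguments: {"type":"object","properties":{"deltas":{"type":"array","items":{"type":"object","properties":{"tx":{"type":"number"},"ty":{"type":"number"},"tz":{"type":"number"},"ax":{"type":"number"},"ay":{"type":"number"},"az":{"type":"number"},"gripper":{"type":"number"}}}},"squeeze":{"type":"number"}},"required":["deltas"]}

```bash
ls; mkdir -p pics; python3 - <<'E'
from plant import robot
import cv2
s=robot.observe(); print({k:s[k] for k in ('clock','position','tcp_rot','width','wrist_force')})
for n in ('scene','top','wrist'):
    c=robot.get_calibration(n); print(n,c)
    cv2.imwrite(f'pics/{n}0.png',robot.read_camera(n)[:,:,::-1])
E
```

```text
pics
{'clock': 0.0, 'position': array([0.20182587, 0.45708098, 0.23079911]), 'tcp_rot': array([-3.14045898e+00,  7.90040661e-06,  2.72578492e+00]), 'width': 0.08539825363617964, 'wrist_force': array([-0.70308616,  0.10541642, -0.22589032])}
scene {'fov_y': 56.76029357268778, 'cx': 256.8737262282589, 'cy': 195.41738432206537, 'world_from_camera': array([[ 0.82717541, -0.38631541,  0.40809465, -0.02655795],
       [-0.56158255, -0.59432253,  0.57567853, -0.69486832],
       [ 0.02014636, -0.70536596, -0.70855698,  1.00578663],
       [ 0.        ,  0.        ,  0.        ,  1.        ]])}
top {'fov_y': 48.048790670713174, 'cx': 249.27993636632087, 'cy': 199.1444409405686, 'world_from_camera': array([[-5.85675536e-04, -9.86249479e-01,  1.65262283e-01,
         2.78147390e-01],
       [-9.99983505e-01, -3.66642090e-04, -5.73189737e-03,
         7.51521909e-02],
       [ 5.71367290e-03, -1.65262914e-01, -9.86232996e-01,
         1.28192226e+00],
       [ 0.00000000e+00,  0.00000000e+00,  0.00000000e+00,
         1.00000000e+00]])}
wrist {'fov_y': 58.71638280207324, 'cx': 253.73493478540743, 'cy': 194.80189242346762, 'world_from_camera': array([[ 0.40439514,  0.88197029,  0.24205985,  0.14086262],
       [ 0.91458084, -0.38923768, -0.10970831,  0.4844456 ],
       [-0.00254065,  0.26574881, -0.96403896,  0.37345181],
       [ 0.        ,  0.        ,  0.        ,  1.        ]])}
```

View pics/top0.png

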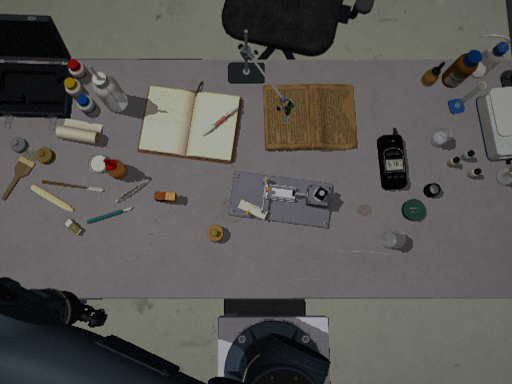

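View pics/scene0.png

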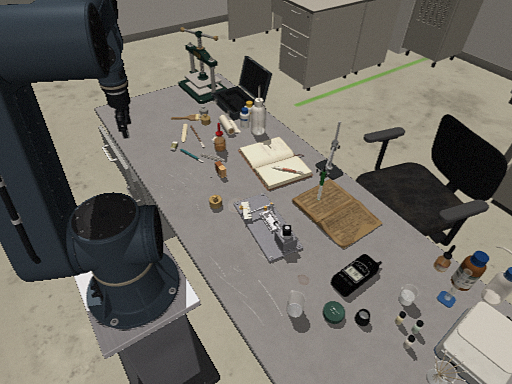

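View pics/wrist0.png

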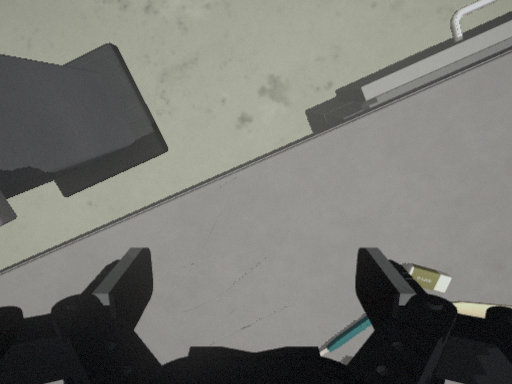

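```bash
python3 - <<'E'
import cv2
a=cv2.imread('pics/top0.png')
b=a[160:235,220:345]; cv2.imwrite('pics/t1.png',cv2.resize(b,None,fx=6.4,fy=6.4,interpolation=cv2.INTER_CUBIC))
b=a[180:250,140:235]; cv2.imwrite('pics/t2.png',cv2.resize(b,None,fx=8,fy=8,interpolation=cv2.INTER_CUBIC))
a=cv2.imread('pics/scene0.png')
b=a[145:265,200:310]; cv2.imwrite('pics/s1.png',cv2.resize(b,None,fx=5,fy=5,interpolation=cv2.INTER_CUBIC))
E
```

```text
(no output)
```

View pics/t1.png

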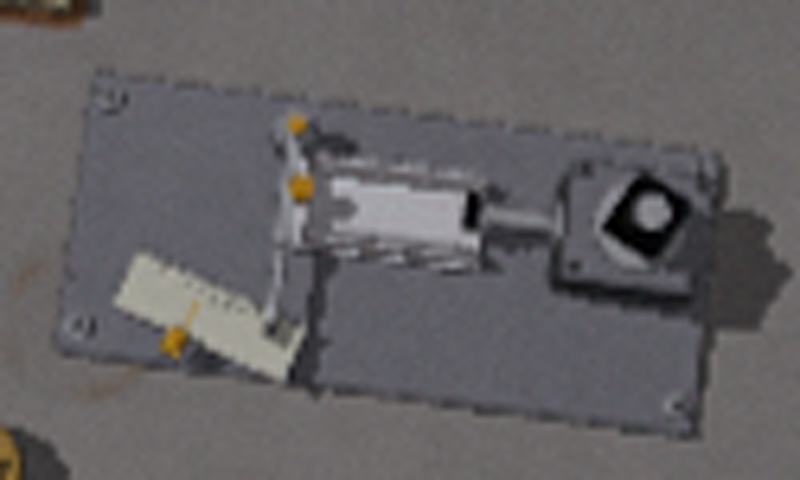

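View pics/t2.png

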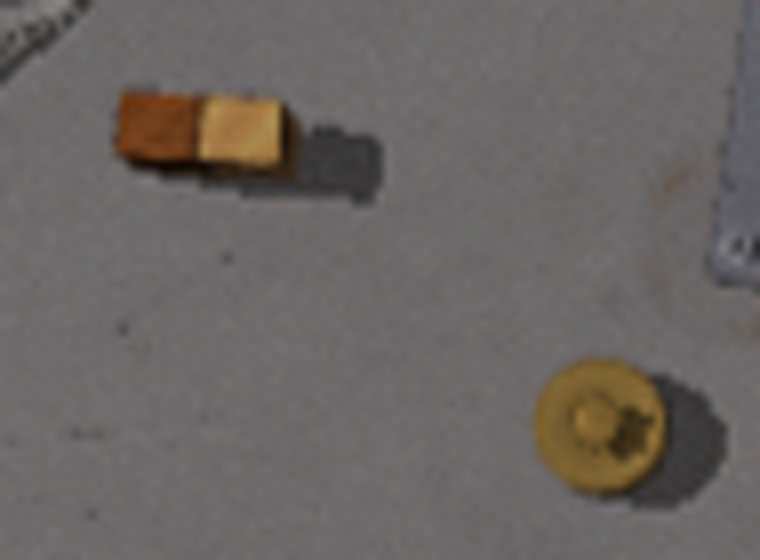

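View pics/s1.png

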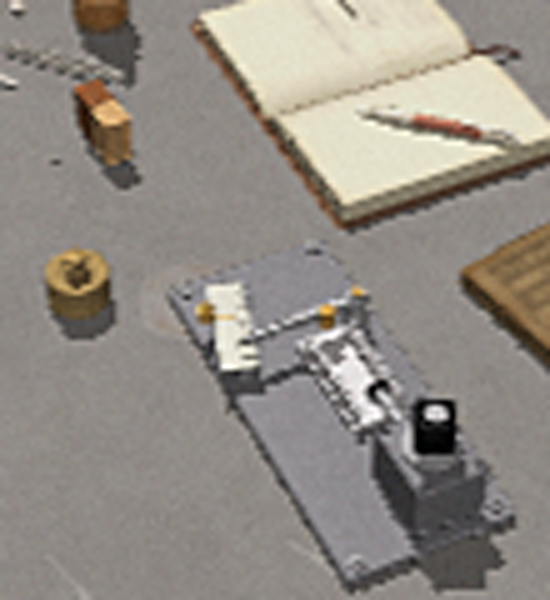

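```bash
cat > h.py <<'E'
import numpy as np
from scipy.spatial.transform import Rotation as R
def P(c,u,v,z,shape=(384,512)):
    f=192/np.tan(np.radians(c['fov_y'])/2); T=c['world_from_camera']
    d=T[:3,:3]@np.array([(u-c['cx'])/f,(v-c['cy'])/f,1]); o=T[:3,3]
    return o+d*(z-o[2])/d[2]
def px(c,p):
    f=192/np.tan(np.radians(c['fov_y'])/2); T=c['world_from_camera']
    q=T[:3,:3].T@(np.array(p)-T[:3,3]); return q[:2]/q[2]*f+[c['cx'],c['cy']]
def un(p,off,s): return (np.array(p)+.5)/s-.5+off
E
python3 - <<'E'
from plant import robot
from h import *
np.set_printoptions(precision=4,suppress=True)
c=robot.get_calibration('top')
def t1(p,z): return P(c,*un(p,[220,160],6.4),z)[:2]
def t2(p,z): return P(c,*un(p,[140,180],8),z)[:2]
B=np.array([t1(p,.01) for p in [(95,72),(718,152),(697,436),(58,352)]]);print('base',B,B.mean(0))
e=lambda a,b:(np.linalg.norm(b-a),np.arctan2(*(b-a)[::-1]))
print(e(B[1],B[0]),e(B[2],B[3]),e(B[3],B[0]),e(B[2],B[1]))
K=np.array([t1(p,.095) for p in [(648,172),(692,212),(655,262),(603,225)]]);print('knob',K,K.mean(0)); print([e(K[i],K[(i+1)%4]) for i in range(4)])
print('hous',[t1(p,.058) for p in [(570,160),(553,285),(692,297),(718,160)]])
Q=np.array([t2(p,.044) for p in [(120,92),(285,98),(281,166),(117,160)]]);print('block',Q,Q.mean(0)); print([e(Q[i],Q[(i+1)%4]) for i in range(4)])
print('bw',t2((600,425),.049))
print('pivot',t1((297,124),.047),'nose',t1((301,187),.047),'tip',t1((270,322),.04))
E
```

```text
base [[ 0.5782  0.1127]
 [ 0.5397 -0.181 ]
 [ 0.4055 -0.167 ]
 [ 0.4447  0.1292]] [ 0.492  -0.0265]
(np.float64(0.2962313397189907), np.float64(1.440710110027303)) (np.float64(0.29875426257179155), np.float64(1.4393232212042084)) (np.float64(0.13448792810391352), np.float64(-0.1231149634968162)) (np.float64(0.13494336869352133), np.float64(-0.10444170627214955))
knob [[ 0.5133 -0.1329]
 [ 0.4954 -0.1517]
 [ 0.4732 -0.1348]
 [ 0.4896 -0.1125]] [ 0.4929 -0.1329]
[(np.float64(0.02591848346681441), np.float64(-2.33032629823333)), (np.float64(0.02788012285312515), np.float64(2.4922164973613583)), (np.float64(0.02769544903176942), np.float64(0.936902482224953)), (np.float64(0.031217907099259395), np.float64(-0.7112626243953886))]
hous [array([ 0.5261, -0.1041]), array([ 0.4688, -0.0951]), array([ 0.4634, -0.1575]), array([ 0.5262, -0.1713])]
block [[0.5094 0.3445]
 [0.5072 0.2843]
 [0.4821 0.285 ]
 [0.4842 0.3447]] [0.4957 0.3146]
[(np.float64(0.06025728907706191), np.float64(-1.6072824616048347)), (np.float64(0.02516137952632652), np.float64(3.1116233667099684)), (np.float64(0.05969489515001688), np.float64(1.5340920271723248)), (np.float64(0.025158309877959504), np.float64(-0.007610267266717546))]
bw [0.3873 0.1675]
pivot [0.5451 0.019 ] nose [0.5157 0.0174] tip [0.4545 0.0316]
```

```bash
cat > go.py <<'E'
from plant import robot
from h import *
import sys
def plan(x,y,z,yaw,s=None):
    s=s or robot.observe()
    A=R.from_euler('xyz',s['tcp_rot']); B=R.from_euler('xyz',[np.pi,0,yaw])
    t=A.inv().apply(np.array([x,y,z])-s['position'])*1000
    a=(A.inv()*B).as_rotvec()
    return dict(t=t.round(1),a=a.round(3),clock=round(s['clock'],2),q=s['q'].round(2),pos=s['position'].round(4),yaw=s['tcp_rot'].round(3))
if __name__=='__main__':
    print(plan(*map(float,sys.argv[1:5])))
E
python3 go.py 0.4957 0.3146 0.12 1.54
```

```text
{'t': array([-326.4,  -11.6,  111. ]), 'a': array([-1.000e-03,  0.000e+00,  1.186e+00]), 'clock': 0.15, 'q': array([ 1.16,  0.21, -0.03,  1.32, -0.  ,  1.57]), 'pos': array([0.2019, 0.4572, 0.2309]), 'yaw': array([-3.141,  0.   ,  2.726])}
```

Request:
{"fn": "move_arm", "kwargs": {"deltas": [{"tx":-326,"ty":-12,"tz":60,"az":1.186,"gripper":60},{"tx":-326,"ty":-12,"tz":60,"az":1.186,"gripper":60},{"tx":-326,"ty":-12,"tz":90,"az":1.186,"gripper":60},{"tx":-326,"ty":-12,"tz":111,"az":1.186,"gripper":60},{"tx":-326,"ty":-12,"tz":111,"az":1.186,"gripper":60}]}}

```text
$.deltas[0]: bad value
```

```bash
python3 go.py 0.4957 0.3146 0.12 1.54
```

```text
{'t': array([-326.4,  -11.6,  111. ]), 'a': array([-1.000e-03,  0.000e+00,  1.186e+00]), 'clock': 0.15, 'q': array([ 1.16,  0.21, -0.03,  1.32, -0.  ,  1.57]), 'pos': array([0.2019, 0.4572, 0.2309]), 'yaw': array([-3.141,  0.   ,  2.726])}
```

Request:
{"fn": "move_arm", "kwargs": {"deltas": [{"tx":-60,"ty":-2,"tz":10,"ax":0,"ay":0,"az":0.18,"gripper":60},{"tx":-120,"ty":-4,"tz":20,"ax":0,"ay":0,"az":0.36,"gripper":60},{"tx":-180,"ty":-6,"tz":40,"ax":0,"ay":0,"az":0.54,"gripper":60},{"tx":-240,"ty":-8,"tz":60,"ax":0,"ay":0,"az":0.72,"gripper":60},{"tx":-300,"ty":-10,"tz":80,"ax":0,"ay":0,"az":0.9,"gripper":60}]}}

```text
clock: 0.78
position: [0.4718, 0.3265, 0.151]
tcp_rot: [-3.141, 0.001, 1.82]
wrist_force: [0.5, 2.0, 1.2]
width: 0.0599
```

```bash
python3 go.py 0.4957 0.3146 0.12 1.54
```

```text
{'t': array([-17.4,  20.2,  31. ]), 'a': array([-0.   ,  0.001,  0.28 ]), 'clock': 0.78, 'q': array([ 0.61,  0.39,  0.  ,  1.19, -0.  ,  1.93]), 'pos': array([0.4718, 0.3265, 0.151 ]), 'yaw': array([-3.141e+00,  1.000e-03,  1.820e+00])}
```

Request:
{"fn": "move_arm", "kwargs": {"deltas": [{"tx":-9,"ty":10,"tz":15,"ax":0,"ay":0,"az":0.15,"gripper":60},{"tx":-17.4,"ty":20.2,"tz":31,"ax":0,"ay":0,"az":0.28,"gripper":60},{"tx":-17.4,"ty":20.2,"tz":31,"ax":0,"ay":0,"az":0.28,"gripper":60}]}}

```text
clock: 1.15
position: [0.4954, 0.3138, 0.1186]
tcp_rot: [-3.139, 0.002, 1.539]
wrist_force: [-0.3, -0.6, 0.8]
width: 0.0602
```

```bash
cat > snap.py <<'E'
import sys,cv2,pickle
from plant import robot
n,name=sys.argv[1:3]
c=robot.get_calibration(n); s=robot.observe(); im=robot.read_camera(n)[:,:,::-1]
cv2.imwrite(f'pics/{name}_raw.png',im); pickle.dump((c,s),open(f'pics/{name}.pkl','wb'))
if len(sys.argv)>3:
    x0,y0,x1,y1,k=map(float,sys.argv[3:8]); im=cv2.resize(im[int(y0):int(y1),int(x0):int(x1)],None,fx=k,fy=k,interpolation=cv2.INTER_CUBIC)
cv2.imwrite(f'pics/{name}.png',im); print(s['clock'],s['position'],s['tcp_rot'],s['width'])
E
python3 snap.py wrist w1
```

```text
1.15 [0.4953972  0.31375472 0.1186179 ] [-3.13909537e+00  2.16003822e-03  1.53939425e+00] 0.06019781507465158
```

View pics/w1.png

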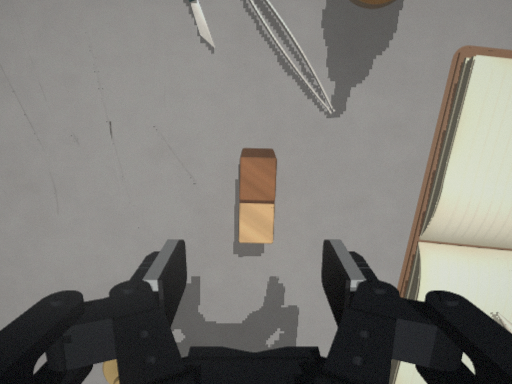

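```bash
python3 - <<'E'
from h import *; import pickle
c,s=pickle.load(open('pics/w1.pkl','rb'))
Q=np.array([P(c,u,v,.044) for u,v in [(239.5,158),(276,158),(273.5,244),(238.5,244)]]); print(Q,Q.mean(0))
print([(np.linalg.norm(Q[j]-Q[i]),np.arctan2(*(Q[j]-Q[i])[1::-1])) for i,j in ((3,0),(2,1),(0,1),(3,2))])
E
python3 go.py 0.4957 0.3146 0.022 1.54
```

```text
[[0.48742665 0.34542504 0.044     ]
 [0.51080857 0.34469169 0.044     ]
 [0.50823281 0.28510797 0.044     ]
 [0.48416244 0.28583926 0.044     ]] [0.49765762 0.31526599 0.044     ]
[(np.float64(0.059675122047510104), np.float64(1.5160694378539834)), (np.float64(0.05963937240313214), np.float64(1.52759400495808)), (np.float64(0.02339342336765883), np.float64(-0.03135369565294232)), (np.float64(0.024081478039816976), np.float64(-0.030372182735051934))]
{'t': array([ 0.4,  0.6, 97.6]), 'a': array([-0.002,  0.001,  0.002]), 'clock': 1.2, 'q': array([ 0.57,  0.43, -0.01,  1.13, -0.  ,  2.17]), 'pos': array([0.4953, 0.3144, 0.1196]), 'yaw': array([-3.140e+00,  1.000e-03,  1.542e+00])}
```

```bash
python3 go.py 0.4970 0.3151 0.020 1.527
```

```text
{'t': array([ 0.9,  1.9, 99.6]), 'a': array([-0.002,  0.001,  0.015]), 'clock': 1.2, 'q': array([ 0.57,  0.43, -0.01,  1.13, -0.  ,  2.17]), 'pos': array([0.4953, 0.3144, 0.1196]), 'yaw': array([-3.140e+00,  1.000e-03,  1.542e+00])}
```

Request:
{"fn": "move_arm", "kwargs": {"deltas": [{"tx":0.8,"ty":1.8,"tz":40,"ax":-0.002,"ay":0.001,"az":0.015,"gripper":60},{"tx":0.8,"ty":1.8,"tz":75,"ax":-0.002,"ay":0.001,"az":0.015,"gripper":50},{"tx":0.8,"ty":1.8,"tz":99.5,"ax":-0.002,"ay":0.001,"az":0.015,"gripper":40},{"tx":0.8,"ty":1.8,"tz":99.5,"ax":-0.002,"ay":0.001,"az":0.015,"gripper":30},{"tx":0.8,"ty":1.8,"tz":99.5,"ax":-0.002,"ay":0.001,"az":0.015,"gripper":18}], "squeeze": 30}}

```text
clock: 1.82
position: [0.4974, 0.3157, 0.0217]
tcp_rot: [3.14, -0.001, 1.529]
wrist_force: [0.5, 0.3, 0.4]
width: 0.0232
```

Request:
{"fn": "move_arm", "kwargs": {"deltas": [{"gripper":15,"tz":0},{"gripper":15,"tz":0}]}}

```text
$.deltas[0]: bad value
```

Request:
{"fn": "move_arm", "kwargs": {"deltas": [{"tx":0,"ty":0,"tz":0,"ax":0,"ay":0,"az":0,"gripper":15},{"tx":0,"ty":0,"tz":-20,"ax":0,"ay":0,"az":0,"gripper":15},{"tx":0,"ty":0,"tz":-60,"ax":0,"ay":0,"az":0,"gripper":15},{"tx":0,"ty":0,"tz":-100,"ax":0,"ay":0,"az":0,"gripper":15},{"tx":0,"ty":0,"tz":-120,"ax":0,"ay":0,"az":0,"gripper":15}]}}

```text
clock: 2.45
position: [0.4981, 0.3163, 0.1452]
tcp_rot: [3.136, -0.003, 1.529]
wrist_force: [0.6, -0.6, -1.7]
width: 0.0233
```

```bash
python3 go.py 0.495 -0.085 0.155 1.44
```

```text
{'t': array([-401.1,   13.6,  -10.9]), 'a': array([ 0.005, -0.003,  0.089]), 'clock': 2.45, 'q': array([ 0.57,  0.42,  0.03,  1.18, -0.  ,  2.18]), 'pos': array([0.4981, 0.3163, 0.1452]), 'yaw': array([ 3.136e+00, -3.000e-03,  1.529e+00])}
```

Request:
{"fn": "move_arm", "kwargs": {"deltas": [{"tx":-50,"ty":2,"tz":-10,"ax":0,"ay":0,"az":0.02,"gripper":15},{"tx":-110,"ty":4,"tz":-11,"ax":0.003,"ay":-0.001,"az":0.03,"gripper":15},{"tx":-172,"ty":6,"tz":-11,"ax":0.005,"ay":-0.003,"az":0.05,"gripper":15},{"tx":-234,"ty":8,"tz":-11,"ax":0.005,"ay":-0.003,"az":0.07,"gripper":15},{"tx":-296,"ty":10,"tz":-11,"ax":0.005,"ay":-0.003,"az":0.089,"gripper":15}]}}

```text
clock: 3.08
position: [0.4959, 0.0183, 0.1566]
tcp_rot: [3.139, -0.001, 1.441]
wrist_force: [1.4, 0.3, -0.6]
width: 0.0235
```

Request:
{"fn": "move_arm", "kwargs": {"deltas": [{"tx":-60,"ty":2,"tz":0,"ax":0,"ay":0,"az":0,"gripper":15},{"tx":-100,"ty":4,"tz":0,"ax":0,"ay":0,"az":0,"gripper":15},{"tx":-105,"ty":4,"tz":0,"ax":0,"ay":0,"az":0,"gripper":15},{"tx":-105,"ty":4,"tz":0,"ax":0,"ay":0,"az":0,"gripper":15}]}}

```text
clock: 3.58
position: [0.4864, -0.0863, 0.1572]
tcp_rot: [3.138, -0.001, 1.44]
wrist_force: [0.0, 0.8, -0.3]
width: 0.0234
```

```bash
python3 snap.py wrist w2
```

```text
3.575 [ 0.48644698 -0.0862583   0.15721503] [ 3.13837048e+00 -7.55597397e-04  1.44020742e+00] 0.02342289028256599
```

View pics/w2.png

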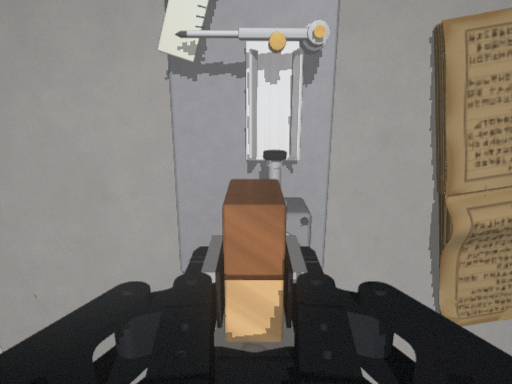

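```bash
python3 - <<'E'
import cv2
a=cv2.imread('pics/w2_raw.png')
cv2.imwrite('pics/w2c.png',cv2.resize(a[0:180,155:345],None,fx=3.3,fy=3.3,interpolation=cv2.INTER_CUBIC))
E
```

```text
(no output)
```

View pics/w2c.png

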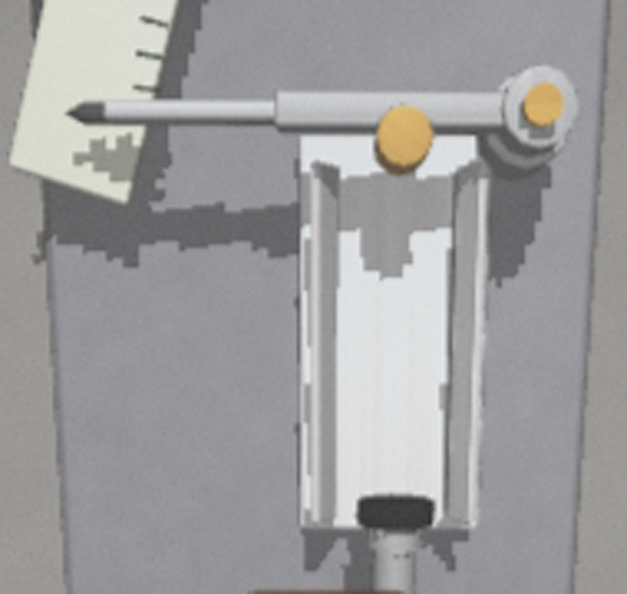

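```bash
python3 - <<'E'
from h import *; import pickle
np.set_printoptions(precision=4,suppress=True)
c,s=pickle.load(open('pics/w2.pkl','rb'))
W=lambda p,z:P(c,*un(p,[155,0],3.3),z)
yaw=-0.131
def loc(w,o,yaw): 
    d=(w-o)[:2]; return np.array([np.cos(yaw)*d[0]+np.sin(yaw)*d[1],-np.sin(yaw)*d[0]+np.cos(yaw)*d[1]])*1000
fl=W((337,510),.018); fr=W((444,510),.018); fl2=W((337,240),.018); fr2=W((450,240),.018)
print('floor',fl,fr,np.linalg.norm(fl-fr),np.linalg.norm(fl2-fr2))
ang=lambda a,b:np.arctan2(-(b-a)[0],(b-a)[1])
print('yaw',ang(fl,fl2),ang(fr,fr2))
tl=W((302,522),.033);tr=W((476,522),.033);tl2=W((301,170),.033);tr2=W((488,170),.033)
print('top',np.linalg.norm(tl-tr),np.linalg.norm(tl2-tr2),ang(tl,tl2),ang(tr,tr2))
tip=W((68,113),.038);piv=W((544,104),.047);nose=W((404,138),.047)
print('tip',tip,'piv',piv,'nose',nose, np.linalg.norm((tip-piv)[:2]),'armyaw',np.arctan2((piv-tip)[1],(piv-tip)[0]))
bl=W((52,240),.01);bl2=W((66,560),.01);br=W((606,60),.01);br2=W((582,560),.01)
print('base',ang(bl2,bl),ang(br2,br))
for nm,yw in (('a',-.131),('b',-.12)):
  Rz=np.array([[np.cos(yw),-np.sin(yw)],[np.sin(yw),np.cos(yw)]])
  o=piv[:2]-Rz@[.028,.047]; print(yw,'o from pivot',o)
  o3=np.r_[o,0]
  print('floor mids',loc((fl+fr)/2,o3,yw),loc((fl2+fr2)/2,o3,yw),'top mids',loc((tl+tr)/2,o3,yw),loc((tl2+tr2)/2,o3,yw),'tip',loc(tip,o3,yw),'nose',loc(nose,o3,yw),'pad',loc(W((395,500),.045),o3,yw))
E
```

```text
floor [ 0.4928 -0.0626  0.018 ] [ 0.5195 -0.0662  0.018 ] 0.026900289710185505 0.026693678112878733
yaw -0.12872089955579286 -0.1254966521240284
top 0.041534514785844856 0.04117886902175273 -0.1341912063152414 -0.1296359012292576
tip [0.4471 0.0323 0.038 ] piv [0.5461 0.0194 0.047 ] nose [0.5168 0.0168 0.047 ] 0.09984748944026794 armyaw -0.12920674318018296
base -0.1498661554485108 -0.1178969479945385
-0.131 o from pivot [ 0.5122 -0.0235]
floor mids [ -0.6147 -41.3106] [-0.864  22.7517] top mids [ -1.8109 -41.8944] [-1.7396 36.1829] tip [-71.8473  46.8209] nose [-0.6843 40.5388] pad [ -1.2196 -34.9057]
-0.12 o from pivot [ 0.5126 -0.0239]
floor mids [ -1.5844 -40.9905] [-1.129  23.0706] top mids [ -2.7869 -41.5612] [-1.8568 36.5106] tip [-71.8433  47.9193] nose [-0.7537 40.8548] pad [ -2.1188 -34.5794]
```

```bash
python3 - <<'E'
import cv2
a=cv2.imread('pics/w2_raw.png')
cv2.imwrite('pics/w2d.png',cv2.resize(a[170:360,195:315],None,fx=3.1,fy=3.1,interpolation=cv2.INTER_CUBIC))
E
```

```text
(no output)
```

View pics/w2d.png

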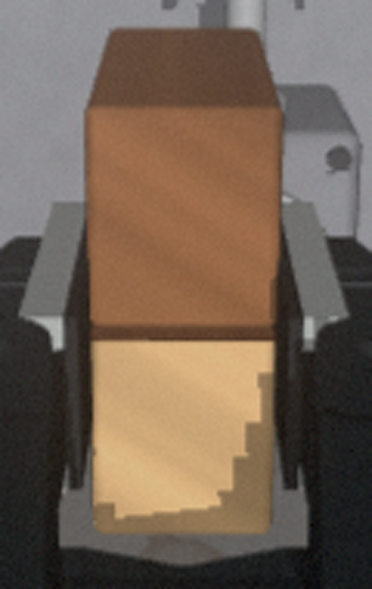

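```bash
python3 - <<'E'
from h import *; import pickle
np.set_printoptions(precision=4,suppress=True)
c,s=pickle.load(open('pics/w2.pkl','rb'))
W=lambda p,z:P(c,*un(p,[195,170],3.1),z)
p0=s['position'];yw=s['tcp_rot'][2]
for zt in (p0[2]+.022,p0[2]+.024,p0[2]+.026):
    Q=np.array([W(p,zt) for p in ((86,107),(280,107),(270,533),(92,533))]); 
    d=(Q-p0)[:,:2]; ax=np.array([np.cos(yw),np.sin(yw)]); ay=np.array([np.sin(yw),-np.cos(yw)])
    print(zt,'tool x',d@ax*1000,'tool y',d@ay*1000)
    b=[ W(p,zt-.044)-p0 for p in ((110,28),(258,28))]; print('bottom far tool x',[ (x[:2]@ax*1000,x[:2]@ay*1000) for x in b])
E
python3 - <<'E'
import numpy as np
y=-.13; o=np.array([.5112,-.0234])+ -0.001*np.array([-np.sin(y),np.cos(y)]); print(o)
E
```

```text
0.17921503253224652 tool x [ 30.3555  30.3279 -29.4862 -29.4311] tool y [-11.1955  11.9258  12.0137 -11.8845]
bottom far tool x [(np.float64(30.022749372780343), np.float64(-11.174196793259373)), (np.float64(29.998830899497484), np.float64(12.408432850048214))]
0.18121503253224652 tool x [ 30.9685  30.9414 -27.8808 -27.8267] tool y [-11.0077  11.7301  11.8165 -11.6853]
bottom far tool x [(np.float64(30.475980223851465), np.float64(-11.036894672673025)), (np.float64(30.452352354871323), np.float64(12.259211095861415))]
0.18321503253224652 tool x [ 31.5816  31.5549 -26.2755 -26.2223] tool y [-10.82    11.5345  11.6194 -11.4862]
bottom far tool x [(np.float64(30.929211074922588), np.float64(-10.899592552086675)), (np.float64(30.90587381024516), np.float64(12.109989341674616))]
[ 0.51107037 -0.02439156]
```

```bash
python3 go.py 0.511 -0.0248 0.075 1.441
```

```text
{'t': array([63.5, 16.2, 82.1]), 'a': array([ 0.003, -0.001,  0.   ]), 'clock': 3.62, 'q': array([-0.17,  0.22, -0.21,  1.13,  0.  ,  1.53]), 'pos': array([ 0.4865, -0.0857,  0.1571]), 'yaw': array([ 3.139e+00, -1.000e-03,  1.441e+00])}
```

Request:
{"fn": "move_arm", "kwargs": {"deltas": [{"tx":35,"ty":8,"tz":0,"ax":0.003,"ay":-0.001,"az":0,"gripper":15},{"tx":63.5,"ty":16.2,"tz":5,"ax":0.003,"ay":-0.001,"az":0,"gripper":15},{"tx":63.5,"ty":16.2,"tz":40,"ax":0.003,"ay":-0.001,"az":0,"gripper":15},{"tx":63.5,"ty":16.2,"tz":78,"ax":0.003,"ay":-0.001,"az":0,"gripper":15},{"tx":63.5,"ty":16.2,"tz":82,"ax":0.003,"ay":-0.001,"az":0,"gripper":15}]}}

```text
clock: 4.25
position: [0.5094, -0.0235, 0.0735]
tcp_rot: [-3.138, 0.0, 1.443]
wrist_force: [0.3, -0.1, 0.1]
width: 0.0234
```

```bash
python3 snap.py wrist w3; python3 snap.py scene s3 215 180 305 260 8;python3 go.py 0.511 -0.0248 0.041 1.441
```

```text
4.25 [ 0.50939285 -0.02346888  0.07347819] [-3.13771479e+00  3.61915769e-04  1.44307963e+00] 0.0234479801004523
4.3 [ 0.51023713 -0.02378445  0.07456775] [-3.13946331e+00  2.34055821e-04  1.44264905e+00] 0.023101830968010172
{'t': array([-0.7,  0. , 34.8]), 'a': array([-0.   ,  0.   ,  0.001]), 'clock': 4.35, 'q': array([-0.05,  0.32, -0.3 ,  0.95, -0.  ,  1.65]), 'pos': array([ 0.5111, -0.0241,  0.0758]), 'yaw': array([-3.141,  0.   ,  1.442])}
```

View pics/w3.png

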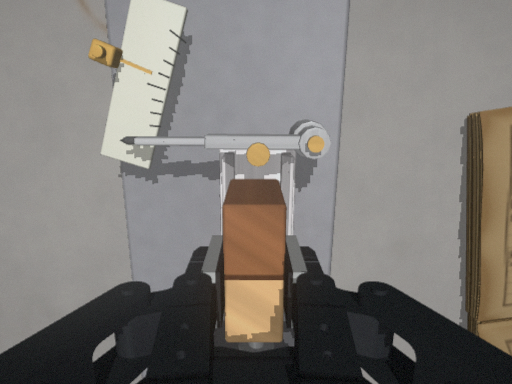

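View pics/s3.png

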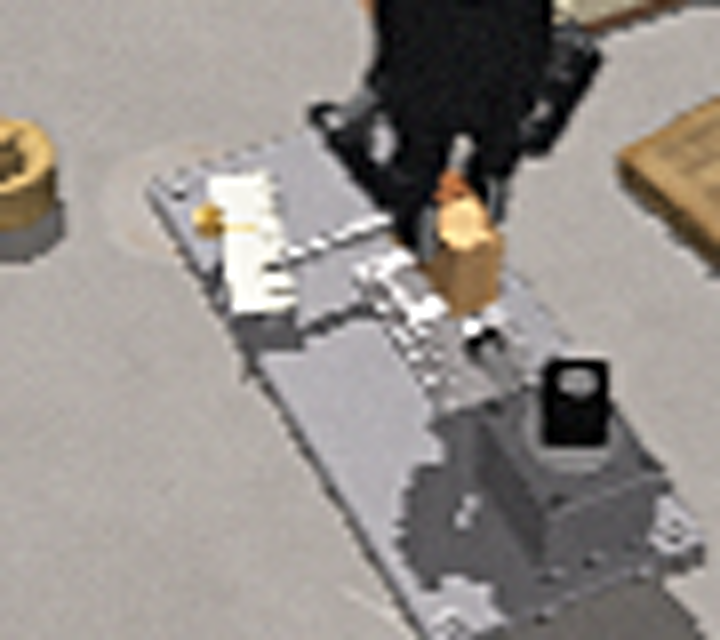

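```bash
python3 - <<'E'
from h import *; import pickle,cv2
np.set_printoptions(precision=4,suppress=True)
c,s=pickle.load(open('pics/w3.pkl','rb'))
W=lambda p,z:P(c,*p,z)
a=W((221,165),.033);b=W((295,165),.033);m=(a+b)/2;print(a,b,np.linalg.norm(a-b),m)
n=W((258,154),.047);print('nose',n)
yw=-.13;o=np.array([.5111,-.0244]);y=np.array([-np.sin(yw),np.cos(yw)]);x=np.array([np.cos(yw),np.sin(yw)])
for q in (m,n): print((q[:2]-o)@x*1000,(q[:2]-o)@y*1000)
a=cv2.imread('pics/w3_raw.png'); cv2.imwrite('pics/w3c.png',cv2.resize(a[0:180,75:345],None,fx=2.9,fy=2.9,interpolation=cv2.INTER_CUBIC))
E
```

```text
[0.4962 0.0119 0.033 ] [0.5361 0.0068 0.033 ] 0.040205078919736924 [0.5162 0.0093 0.033 ]
nose [0.5171 0.0174 0.047 ]
0.6575612271329314 34.09440627421648
0.5256907937602294 42.24598512651696
```

View pics/w3c.png

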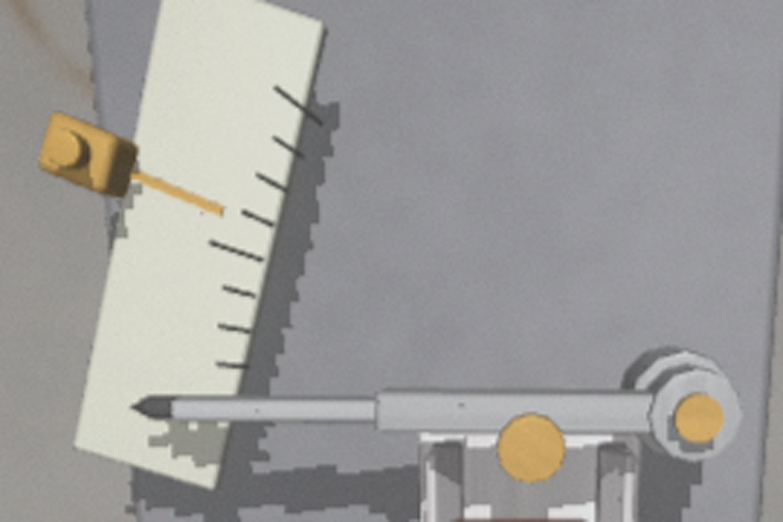

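```bash
python3 go.py 0.5114 -0.0248 0.041 1.441
```

```text
{'t': array([-0.7,  0.4, 34.8]), 'a': array([-0.   ,  0.   ,  0.001]), 'clock': 4.35, 'q': array([-0.05,  0.32, -0.3 ,  0.95, -0.  ,  1.65]), 'pos': array([ 0.5111, -0.0241,  0.0758]), 'yaw': array([-3.141,  0.   ,  1.442])}
```

Request:
{"fn": "move_arm", "kwargs": {"deltas": [{"tx":-0.7,"ty":0.4,"tz":8,"ax":0,"ay":0,"az":0.001,"gripper":15},{"tx":-0.7,"ty":0.4,"tz":17,"ax":0,"ay":0,"az":0.001,"gripper":15},{"tx":-0.7,"ty":0.4,"tz":25,"ax":0,"ay":0,"az":0.001,"gripper":15},{"tx":-0.7,"ty":0.4,"tz":31,"ax":0,"ay":0,"az":0.001,"gripper":15},{"tx":-0.7,"ty":0.4,"tz":32,"ax":0,"ay":0,"az":0.001,"gripper":15}]}}

```text
clock: 4.97
position: [0.5111, -0.0248, 0.0433]
tcp_rot: [-3.141, 0.0, 1.441]
wrist_force: [0.8, 0.3, -1.1]
width: 0.0235
```

```bash
python3 snap.py wrist w4;python3 go.py 0.5114 -0.0248 0.040 1.441; python3 -c "
from plant import robot;print(robot.observe()['wrist_force'])"
```

```text
4.975 [ 0.51105928 -0.02484477  0.04330365] [-3.14061217e+00  1.89822055e-04  1.44116537e+00] 0.023515075548429486
{'t': array([0.1, 0.2, 3.5]), 'a': array([-0.001,  0.   ,  0.   ]), 'clock': 5.03, 'q': array([-0.05,  0.35, -0.34,  0.88, -0.  ,  1.65]), 'pos': array([ 0.5112, -0.0248,  0.0435]), 'yaw': array([-3.141,  0.   ,  1.441])}
[ 0.32831968 -0.26751797 -0.61354454]
```

View pics/w4.png

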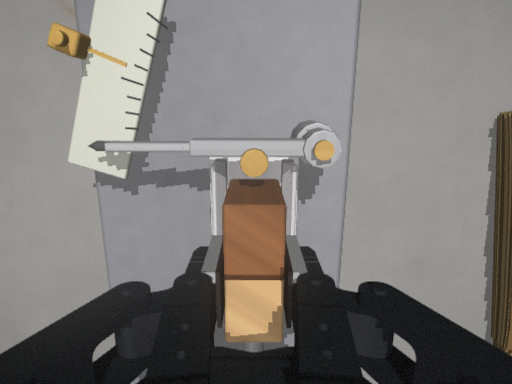

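Request:
{"fn": "move_arm", "kwargs": {"deltas": [{"tx":0.1,"ty":0.1,"tz":1.2,"ax":0,"ay":0,"az":0,"gripper":15},{"tx":0.1,"ty":0.1,"tz":2.2,"ax":0,"ay":0,"az":0,"gripper":15},{"tx":0.1,"ty":0.1,"tz":2.8,"ax":0,"ay":0,"az":0,"gripper":15},{"tx":0.1,"ty":0.1,"tz":2.8,"ax":0,"ay":0,"az":0,"gripper":15}]}}

```text
clock: 5.52
position: [0.5113, -0.0247, 0.0407]
tcp_rot: [-3.141, 0.0, 1.441]
wrist_force: [-1.1, 0.5, -0.5]
width: 0.0236
```

Request:
{"fn": "move_arm", "kwargs": {"deltas": [{"tx":0,"ty":0,"tz":0.5,"ax":0,"ay":0,"az":0,"gripper":15},{"tx":0,"ty":0,"tz":0.9,"ax":0,"ay":0,"az":0,"gripper":15},{"tx":0,"ty":0,"tz":0.9,"ax":0,"ay":0,"az":0,"gripper":15}]}}

```text
clock: 5.9
position: [0.5113, -0.0247, 0.0398]
tcp_rot: [-3.141, 0.0, 1.441]
wrist_force: [-0.1, -0.4, -1.0]
width: 0.0234
```

Request:
{"fn": "move_arm", "kwargs": {"deltas": [{"tx":0,"ty":0,"tz":0.5,"ax":0,"ay":0,"az":0,"gripper":15},{"tx":0,"ty":0,"tz":1.0,"ax":0,"ay":0,"az":0,"gripper":15},{"tx":0,"ty":0,"tz":1.0,"ax":0,"ay":0,"az":0,"gripper":15}]}}

```text
clock: 6.28
position: [0.5113, -0.0248, 0.0389]
tcp_rot: [-3.141, 0.0, 1.441]
wrist_force: [-1.0, -0.1, 3.1]
width: 0.0231
```

Request:
{"fn": "move_arm", "kwargs": {"deltas": [{"tx":0,"ty":0,"tz":-0.3,"ax":0,"ay":0,"az":0,"gripper":27},{"tx":0,"ty":0,"tz":-0.3,"ax":0,"ay":0,"az":0,"gripper":34},{"tx":0,"ty":0,"tz":-0.3,"ax":0,"ay":0,"az":0,"gripper":38},{"tx":0,"ty":0,"tz":-10,"ax":0,"ay":0,"az":0,"gripper":40},{"tx":0,"ty":0,"tz":-30,"ax":0,"ay":0,"az":0,"gripper":40}]}}

```text
clock: 6.9
position: [0.5108, -0.0247, 0.0692]
tcp_rot: [-3.14, 0.0, 1.441]
wrist_force: [1.5, 0.5, 0.9]
width: 0.0401
```

Request:
{"fn": "move_arm", "kwargs": {"deltas": [{"tx":-10,"ty":0,"tz":-50,"ax":0,"ay":0,"az":0,"gripper":50},{"tx":-30,"ty":0,"tz":-90,"ax":0,"ay":0,"az":0,"gripper":60},{"tx":-50,"ty":0,"tz":-110,"ax":0,"ay":0,"az":0,"gripper":60},{"tx":-50,"ty":0,"tz":-110,"ax":0,"ay":0,"az":0,"gripper":60}]}}

```text
clock: 7.4
position: [0.5054, -0.0753, 0.1811]
tcp_rot: [3.14, 0.0, 1.44]
wrist_force: [-0.2, 0.8, 0.0]
width: 0.0601
```

```bash
python3 snap.py wrist w5; python3 snap.py top t5 220 160 345 235 6.4
```

```text
7.4 [ 0.50539562 -0.075266    0.18112585] [3.14021005e+00 3.80104679e-04 1.43961703e+00] 0.06010022693603017
7.45 [ 0.5048841  -0.0745077   0.17978464] [-3.14109274e+00  8.63908479e-05  1.44013342e+00] 0.060047538994157414
```

View pics/w5.png

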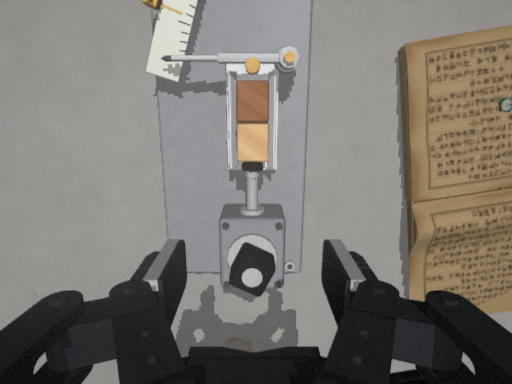

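View pics/t5.png

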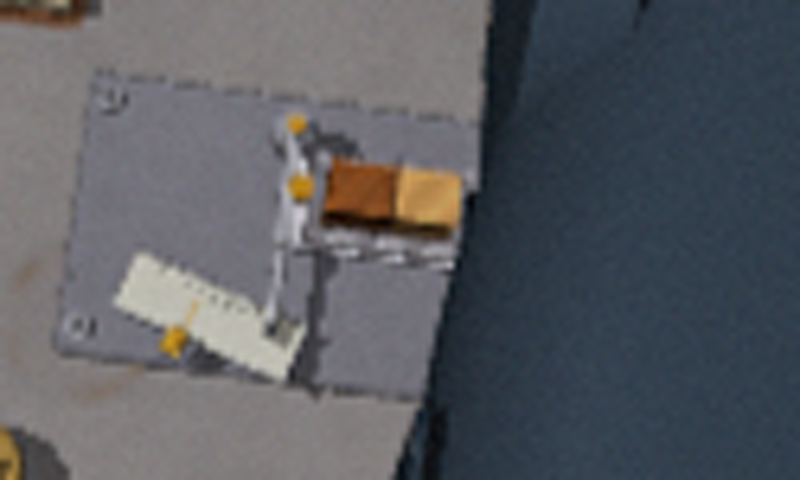

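```bash
python3 - <<'E'
import cv2
a=cv2.imread('pics/w5_raw.png'); cv2.imwrite('pics/w5c.png',cv2.resize(a[195:305,205:305],None,fx=5,fy=5,interpolation=cv2.INTER_CUBIC))
E
```

```text
(no output)
```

View pics/w5c.png

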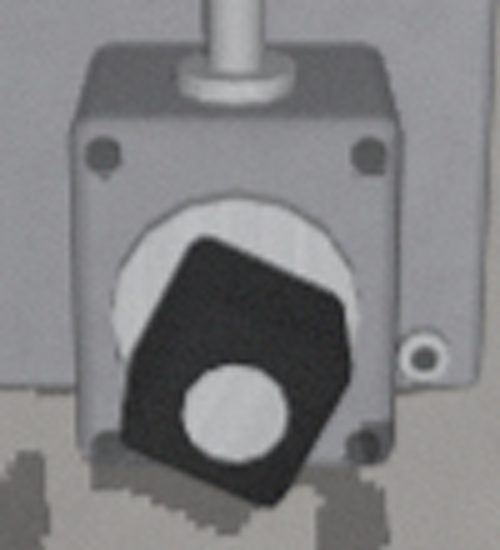

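```bash
python3 - <<'E'
from h import *; import pickle
np.set_printoptions(precision=4,suppress=True)
c,s=pickle.load(open('pics/w5.pkl','rb'))
W=lambda p,z=.095:P(c,*un(p,[205,195],5),z)
k=W((236,413));a,b,d=W((122,440)),W((268,508)),W((352,375))
print(k,np.linalg.norm(a-b),np.linalg.norm(b-d),(a+d)/2)
for p,q in ((a,b),(b,d)): print(np.arctan2(*(q-p)[1::-1])%(np.pi/2))
yw=-.13;print('expected',np.array([.5115,-.0234])-.112*np.array([-np.sin(yw),np.cos(yw)]))
col=[W(p,.063) for p in ((235,197),(112,310),(358,300))]; print(col)
E
```

```text
[ 0.4966 -0.1345  0.095 ] 0.024759454143260903 0.025484186019519475 [ 0.4967 -0.1336  0.095 ]
0.9546542411864937
0.9325851143904382
expected [ 0.497  -0.1345]
[array([ 0.4991, -0.1131,  0.063 ]), array([ 0.4761, -0.1304,  0.063 ]), array([ 0.517, -0.134,  0.063])]
```

```bash
cat > ang.py <<'E'
from h import *
# pivot world estimate
def pol(w,piv):
    d=(w-piv)[:2]; return np.linalg.norm(d)*1000, np.arctan2(d[1],d[0])%(2*np.pi)
E
python3 - <<'E'
from ang import *; import pickle
np.set_printoptions(precision=4,suppress=True)
c,s=pickle.load(open('pics/w3.pkl','rb'))
W=lambda p,z:P(c,*un(p,[75,0],2.9),z)
piv=W((699,416),.047); piv2=W((695,416),.042); print(piv,piv2)
print('tip',pol(W((133,407),.038),piv))
for z in (.028,.032,.036): 
    a,b=W((132,175),z),W((222,212),z); print(z,pol(a,piv),pol(b,piv),'linedir',np.arctan2(*(a-b)[1::-1])%(2*np.pi))
    print(' tick',[ (pol(W(p,z),piv),pol(W(q,z),piv)) for p,q in (((218,364),(248,367)),((219,326),(250,330)),((223,289),(255,297)),((210,242),(263,260)))])
E
python3 go.py .4968 -.1345 0.16 4.08
```

```text
[0.546  0.0191 0.047 ] [0.5461 0.0185 0.042 ]
tip (np.float64(99.74290455373577), np.float64(3.0088023802023924))
0.028 (np.float64(107.42289915400973), np.float64(2.6282602908930808)) (np.float64(90.68518999109412), np.float64(2.6274850279983673)) linedir 2.63246064634439
 tick [((np.float64(87.23396311723926), np.float64(2.929360450538568)), (np.float64(81.63523530519157), np.float64(2.9303370023250164))), ((np.float64(87.34310075482384), np.float64(2.849784800543712)), (np.float64(81.61305008601714), np.float64(2.8471294605337705))), ((np.float64(87.42094066094727), np.float64(2.7729536260682806)), (np.float64(81.48203758774949), np.float64(2.7729560884781095))), ((np.float64(91.33332000796334), np.float64(2.6901757077747845)), (np.float64(81.4428172074712), np.float64(2.6898396486865925)))]
0.032 (np.float64(105.88779337109257), np.float64(2.6266818348060834)) (np.float64(89.50631246591614), np.float64(2.62562417921729)) linedir 2.6324606463443914
 tick [((np.float64(86.04575708585176), np.float64(2.9249201623538577)), (np.float64(80.56582324156373), np.float64(2.9255866123903544
[... 622 characters left out ...]
6)), (np.float64(79.49827813176954), np.float64(2.920708528377877))), ((np.float64(85.01939971673502), np.float64(2.842072211385802)), (np.float64(79.53502999730361), np.float64(2.838931472613706))), ((np.float64(85.13938583525973), np.float64(2.7665278033775436)), (np.float64(79.45329413896471), np.float64(2.766070348897327))), ((np.float64(88.92488422279592), np.float64(2.685379963106272)), (np.float64(79.45546240694459), np.float64(2.6844785923906387)))]
{'t': array([-60.9,   0.3,  18.9]), 'a': array([-1.000e-03, -3.000e-03, -2.639e+00]), 'clock': 7.5, 'q': array([-0.15,  0.25, -0.12,  1.2 , -0.  ,  1.56]), 'pos': array([ 0.5044, -0.074 ,  0.1789]), 'yaw': array([-3.14 ,  0.   ,  1.441])}
```

Request:
{"fn": "move_arm", "kwargs": {"deltas": [{"tx":-20,"ty":0,"tz":5,"ax":0,"ay":0,"az":-0.18,"gripper":55},{"tx":-40,"ty":0,"tz":10,"ax":0,"ay":0,"az":-0.36,"gripper":55},{"tx":-60.9,"ty":0.3,"tz":18.9,"ax":0,"ay":0,"az":-0.54,"gripper":55},{"tx":-60.9,"ty":0.3,"tz":18.9,"ax":0,"ay":0,"az":-0.72,"gripper":55},{"tx":-60.9,"ty":0.3,"tz":18.9,"ax":0,"ay":0,"az":-0.9,"gripper":55}]}}

```text
clock: 8.12
position: [0.4962, -0.1338, 0.1588]
tcp_rot: [-3.139, -0.004, 2.347]
wrist_force: [-0.6, 0.1, -0.2]
width: 0.055
```

Request:
{"fn": "move_arm", "kwargs": {"deltas": [{"tx":0,"ty":0,"tz":0,"ax":0,"ay":0,"az":-0.18,"gripper":55},{"tx":0,"ty":0,"tz":0,"ax":0,"ay":0,"az":-0.36,"gripper":55},{"tx":0,"ty":0,"tz":0,"ax":0,"ay":0,"az":-0.54,"gripper":55},{"tx":0,"ty":0,"tz":0,"ax":0,"ay":0,"az":-0.72,"gripper":55},{"tx":0,"ty":0,"tz":0,"ax":0,"ay":0,"az":-0.9,"gripper":55}]}}

```text
clock: 8.75
position: [0.4957, -0.1328, 0.1576]
tcp_rot: [3.139, -0.006, -3.029]
wrist_force: [0.1, -0.4, 0.7]
width: 0.0548
```

```bash
python3 go.py .4968 -.1345 0.14 4.08
```

```text
{'t': array([-1. , -1.9, 17.6]), 'a': array([ 0.005, -0.005, -0.826]), 'clock': 8.75, 'q': array([-0.26,  0.27, -0.15,  1.16, -0.  , -0.37]), 'pos': array([ 0.4957, -0.1328,  0.1576]), 'yaw': array([ 3.139, -0.006, -3.029])}
```

Request:
{"fn": "move_arm", "kwargs": {"deltas": [{"tx":-1,"ty":-1.9,"tz":2,"ax":0,"ay":0,"az":-0.18,"gripper":50},{"tx":-1,"ty":-1.9,"tz":2,"ax":0,"ay":0,"az":-0.36,"gripper":50},{"tx":-1,"ty":-1.9,"tz":4,"ax":0,"ay":0,"az":-0.54,"gripper":50},{"tx":-1,"ty":-1.9,"tz":10,"ax":0.005,"ay":-0.005,"az":-0.72,"gripper":50},{"tx":-1,"ty":-1.9,"tz":17,"ax":0.005,"ay":-0.005,"az":-0.826,"gripper":50}]}}

```text
clock: 9.38
position: [0.4963, -0.1335, 0.1393]
tcp_rot: [3.141, -0.0, -2.198]
wrist_force: [-0.4, 0.0, -0.3]
width: 0.0501
```

```bash
python3 snap.py wrist w6 150 190 350 384 3; python3 go.py .4968 -.1345 0.067 4.08
```

```text
9.375 [ 0.49630218 -0.13348129  0.1393277 ] [ 3.14058683e+00 -1.23284633e-04 -2.19789200e+00] 0.050085021865922626
{'t': array([ 0.4, -1.5, 71.5]), 'a': array([ 0.002, -0.001,  0.01 ]), 'clock': 9.43, 'q': array([-0.26,  0.28, -0.19,  1.11,  0.  , -1.21]), 'pos': array([ 0.4959, -0.1334,  0.1385]), 'yaw': array([ 3.14 , -0.   , -2.193])}
```

View pics/w6.png

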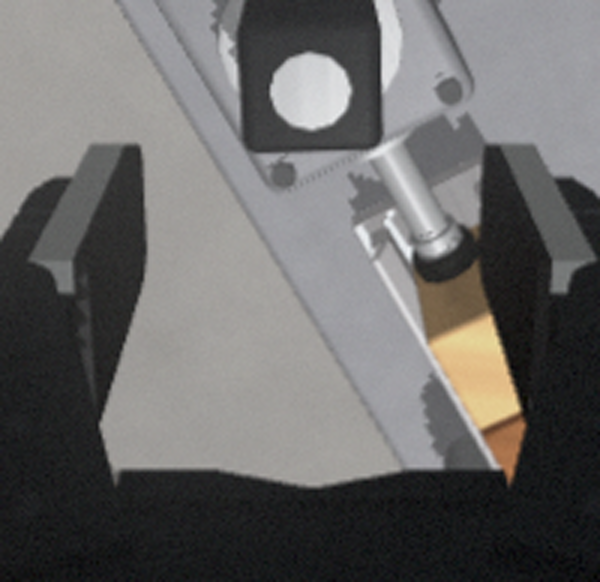

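```bash
python3 - <<'E'
from h import *; import pickle
c,s=pickle.load(open('pics/w6.pkl','rb'))
W=lambda p,z=.095:P(c,*un(p,[150,190],3),z)
print(W((310,91)),np.arctan2(*(W((382,150))-W((243,147)))[1::-1])%(np.pi/2), 4.08%(np.pi/2))
E
```

```text
[ 0.49668494 -0.13448015  0.095     ] 0.919506554729876 0.938407346410207
```

Request:
{"fn": "move_arm", "kwargs": {"deltas": [{"tx":0.4,"ty":-1.5,"tz":25,"ax":0.002,"ay":-0.001,"az":0.018,"gripper":50},{"tx":0.4,"ty":-1.5,"tz":50,"ax":0.002,"ay":-0.001,"az":0.018,"gripper":50},{"tx":0.4,"ty":-1.5,"tz":67,"ax":0.002,"ay":-0.001,"az":0.018,"gripper":50},{"tx":0.4,"ty":-1.5,"tz":71.5,"ax":0.002,"ay":-0.001,"az":0.018,"gripper":45},{"tx":0.4,"ty":-1.5,"tz":71.5,"ax":0.002,"ay":-0.001,"az":0.018,"gripper":36}], "squeeze": 70}}

```text
clock: 10.05
position: [0.4966, -0.1342, 0.0669]
tcp_rot: [3.141, 0.0, -2.212]
wrist_force: [-0.0, 0.6, 0.8]
width: 0.0359
```

Request:
{"fn": "move_arm", "kwargs": {"deltas": [{"tx":0,"ty":0,"tz":0,"ax":0,"ay":0,"az":0,"gripper":26},{"tx":0,"ty":0,"tz":0,"ax":0,"ay":0,"az":0,"gripper":22},{"tx":0,"ty":0,"tz":0,"ax":0,"ay":0,"az":0,"gripper":20}]}}

```text
clock: 10.42
position: [0.4965, -0.134, 0.0677]
tcp_rot: [3.141, 0.001, -2.212]
wrist_force: [-5.2, 2.4, 4.9]
width: 0.0271
```

```bash
python3 go.py .4967 -.1345 0.067 4.07; python3 snap.py top t6 220 160 345 235 6.4
```

```text
{'t': array([ 0.3, -0.5,  0.7]), 'a': array([0.001, 0.001, 0.001]), 'clock': 10.43, 'q': array([-0.26,  0.33, -0.3 ,  0.94,  0.  , -1.19]), 'pos': array([ 0.4965, -0.134 ,  0.0677]), 'yaw': array([ 3.141e+00,  1.000e-03, -2.212e+00])}
10.425 [ 0.49650801 -0.13396988  0.06770016] [ 3.14087275e+00  5.28953762e-04 -2.21217121e+00] 0.02714411674774174
```

View pics/t6.png

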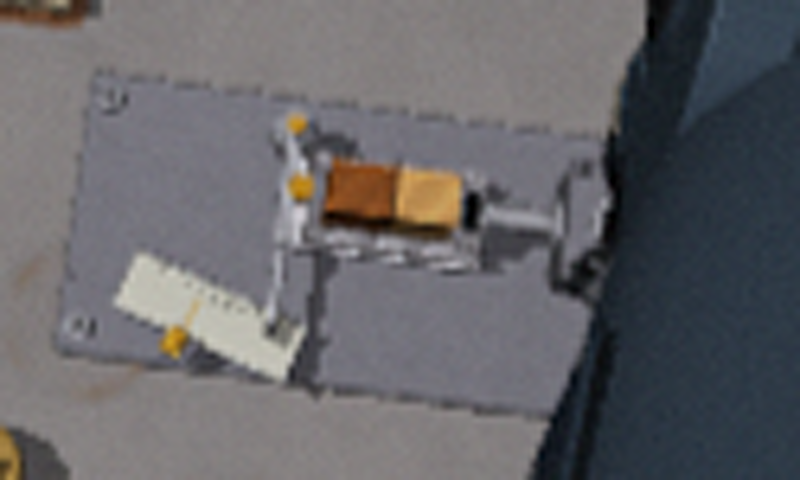

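Request:
{"fn": "move_arm", "kwargs": {"deltas": [{"tx":0,"ty":0,"tz":0,"ax":0,"ay":0,"az":0.14,"gripper":20},{"tx":0,"ty":0,"tz":0,"ax":0,"ay":0,"az":0.28,"gripper":20},{"tx":0,"ty":0,"tz":0,"ax":0,"ay":0,"az":0.42,"gripper":20},{"tx":0,"ty":0,"tz":0,"ax":0,"ay":0,"az":0.56,"gripper":20},{"tx":0,"ty":0,"tz":0,"ax":0,"ay":0,"az":0.7,"gripper":20}], "squeeze": 90}}

```text
clock: 11.1
position: [0.4965, -0.1341, 0.0679]
tcp_rot: [3.141, -0.0, -2.917]
wrist_force: [-0.6, -3.8, -8.5]
width: 0.0262
```

```bash
python3 go.py .4965 -.134 0.0677 3.37; python3 -c "
from plant import robot;s=robot.observe();print(s['wrist_force'],s['torque'],s['width'])"
```

```text
{'t': array([0. , 0.1, 0.2]), 'a': array([ 0.   , -0.   , -0.004]), 'clock': 11.1, 'q': array([-0.26,  0.33, -0.3 ,  0.94,  0.  , -0.49]), 'pos': array([ 0.4965, -0.1341,  0.0679]), 'yaw': array([ 3.141, -0.   , -2.917])}
[-0.58534513 -3.83241931 -8.54344321] [-0.52983319 -0.26377768  0.28189511] 0.026156692279971673
```

Gripper tracks with no slip and the torque is moderate. Continue.

Request:
{"fn": "move_arm", "kwargs": {"deltas": [{"tx":0,"ty":0,"tz":0,"ax":0,"ay":0,"az":0.12,"gripper":20},{"tx":0,"ty":0,"tz":0,"ax":0,"ay":0,"az":0.24,"gripper":20},{"tx":0,"ty":0,"tz":0,"ax":0,"ay":0,"az":0.36,"gripper":20},{"tx":0,"ty":0,"tz":0,"ax":0,"ay":0,"az":0.48,"gripper":20},{"tx":0,"ty":0,"tz":0,"ax":0,"ay":0,"az":0.6,"gripper":20}]}}

```text
clock: 11.72
position: [0.4965, -0.1343, 0.0679]
tcp_rot: [-3.141, -0.0, 2.762]
wrist_force: [1.9, -2.3, -11.0]
width: 0.0268
```

```bash
python3 -c "
from plant import robot;s=robot.observe();print(s['wrist_force'],s['torque'],s['width'])"; python3 snap.py top t7 220 160 345 235 6.4
```

```text
[  1.88751305  -2.33427022 -11.00678984] [-0.64178793 -0.41125987  0.21957167] 0.026833516325995014
11.725 [ 0.49647971 -0.13426336  0.06789123] [-3.14126707e+00 -4.74415950e-04  2.76180313e+00] 0.026833516325995014
```

View pics/t7.png

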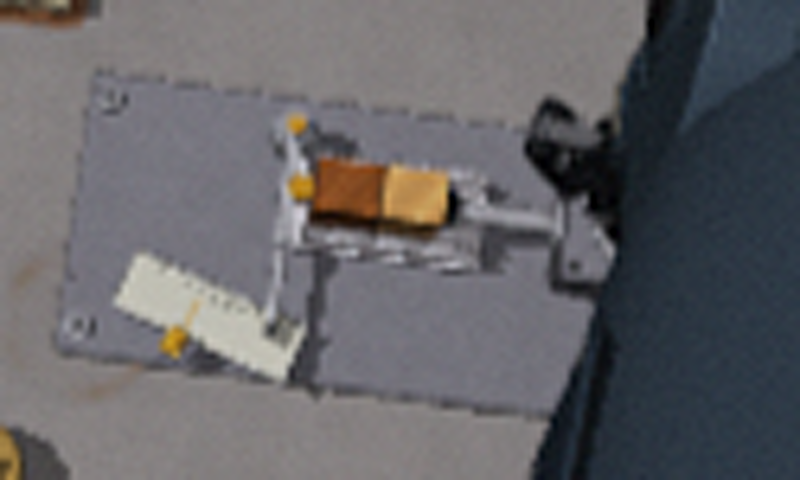

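Request:
{"fn": "move_arm", "kwargs": {"deltas": [{"tx":0,"ty":0,"tz":0,"ax":0,"ay":0,"az":0.14,"gripper":20},{"tx":0,"ty":0,"tz":0,"ax":0,"ay":0,"az":0.28,"gripper":20},{"tx":0,"ty":0,"tz":0,"ax":0,"ay":0,"az":0.42,"gripper":20},{"tx":0,"ty":0,"tz":0,"ax":0,"ay":0,"az":0.56,"gripper":20},{"tx":0,"ty":0,"tz":0,"ax":0,"ay":0,"az":0.7,"gripper":20}]}}

```text
clock: 12.4
position: [0.4964, -0.1344, 0.0679]
tcp_rot: [-3.141, 0.0, 2.053]
wrist_force: [1.0, -2.6, -12.3]
width: 0.0268
```

```bash
python3 -c "
from plant import robot;s=robot.observe();print(s['wrist_force'],s['torque'],s['width'])"; python3 snap.py top t8 220 160 345 235 6.4
```

```text
[  1.04766459  -2.61789141 -12.32060437] [-0.68507028 -0.25872272  0.19218207] 0.026849636447844816
12.4 [ 0.49637278 -0.13442842  0.06792196] [-3.14059171e+00  7.14107024e-05  2.05294781e+00] 0.026849636447844816
```

View pics/t8.png

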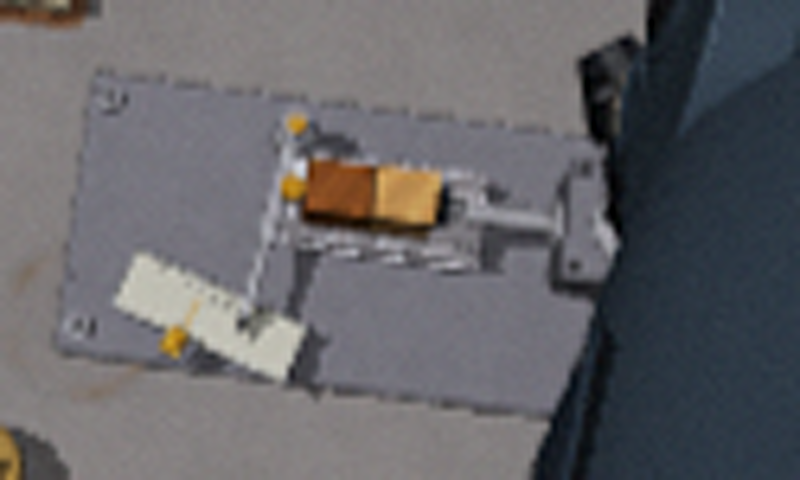

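```bash
python3 - <<'E'
from ang import *; import pickle
c,s=pickle.load(open('pics/t8.pkl','rb'))
W=lambda p,z:P(c,*un(p,[220,160],6.4),z)
piv=W((297,124),.047);print(piv)
for t in ((270,325),(243,325)): print(pol(W(t,.038),piv))
for z in (.032,.036): print('mark',[pol(W(p,z),piv) for p in ((184,322),(198,298))])
E
```

```text
[0.54509906 0.01898426 0.047     ]
(np.float64(92.5080535595208), np.float64(3.005509683729856))
(np.float64(94.96529515140537), np.float64(2.8768026884908275))
mark [(np.float64(103.30365380484251), np.float64(2.617331987666462)), (np.float64(90.46956234116912), np.float64(2.6172927984809404))]
mark [(np.float64(103.80295657860535), np.float64(2.619952643842093)), (np.float64(91.00997630318076), np.float64(2.62028219011499))]
```

Request:
{"fn": "move_arm", "kwargs": {"deltas": [{"tx":0,"ty":0,"tz":0,"ax":0,"ay":0,"az":0.12,"gripper":20},{"tx":0,"ty":0,"tz":0,"ax":0,"ay":0,"az":0.24,"gripper":20},{"tx":0,"ty":0,"tz":0,"ax":0,"ay":0,"az":0.36,"gripper":20},{"tx":0,"ty":0,"tz":0,"ax":0,"ay":0,"az":0.48,"gripper":20},{"tx":0,"ty":0,"tz":0,"ax":0,"ay":0,"az":0.6,"gripper":20}]}}

```text
clock: 13.08
position: [0.4962, -0.1345, 0.0679]
tcp_rot: [-3.14, 0.001, 1.446]
wrist_force: [1.9, -2.7, -10.0]
width: 0.0269
```

```bash
python3 -c "
from plant import robot;s=robot.observe();print(s['wrist_force'],s['torque'],s['width'])"; python3 snap.py top t9 220 160 345 235 6.4
```

```text
[  1.91497458  -2.72908846 -10.04883609] [-0.48984059 -0.07441932  0.28778664] 0.026863385260064272
13.075 [ 0.49622014 -0.13447099  0.06793288] [-3.14046711e+00  9.17872209e-04  1.44581266e+00] 0.026863385260064272
```

View pics/t9.png

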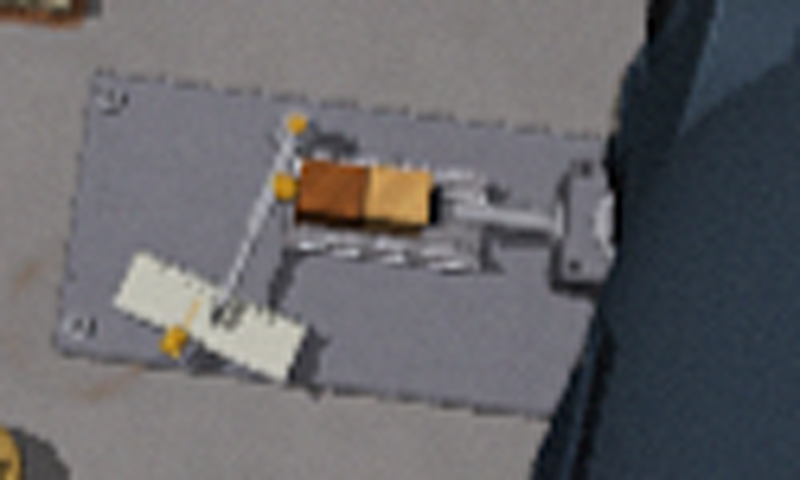

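```bash
python3 - <<'E'
from ang import *; import pickle
c,s=pickle.load(open('pics/t9.pkl','rb'))
W=lambda p,z:P(c,*un(p,[220,160],6.4),z)
piv=W((297,124),.047)
for t in ((216,318),(213,322),(219,315),(232,286)): print(pol(W(t,.038),piv))
E
```

```text
(np.float64(95.92265744284106), np.float64(2.743925302937705))
(np.float64(98.15251506117575), np.float64(2.738311604670125))
(np.float64(94.12103250967442), np.float64(2.751666688793277))
(np.float64(79.47912693824138), np.float64(2.7571329962202378))
```

Request:
{"fn": "move_arm", "kwargs": {"deltas": [{"tx":0,"ty":0,"tz":0,"ax":0,"ay":0,"az":0.1,"gripper":20},{"tx":0,"ty":0,"tz":0,"ax":0,"ay":0,"az":0.2,"gripper":20},{"tx":0,"ty":0,"tz":0,"ax":0,"ay":0,"az":0.29,"gripper":20},{"tx":0,"ty":0,"tz":0,"ax":0,"ay":0,"az":0.35,"gripper":20},{"tx":0,"ty":0,"tz":0,"ax":0,"ay":0,"az":0.36,"gripper":20}]}}

```text
clock: 13.75
position: [0.4961, -0.1344, 0.0679]
tcp_rot: [-3.141, 0.001, 1.083]
wrist_force: [0.1, -2.2, -9.9]
width: 0.0265
```

```bash
python3 -c "
from plant import robot;s=robot.observe();print(s['wrist_force'],s['torque'],s['width'])"; python3 snap.py top t10 225 190 275 225 14
```

```text
[ 0.13752801 -2.18805231 -9.8555149 ] [-0.32323133 -0.1006947   0.29617657] 0.026498567156685107
13.75 [ 0.49607768 -0.13444791  0.06792583] [-3.14058038e+00  1.37115593e-03  1.08328878e+00] 0.026498567156685107
```

View pics/t10.png

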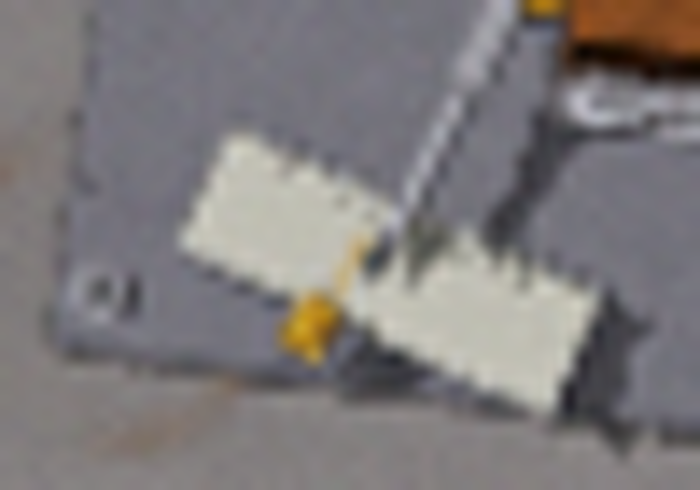

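Request:
{"fn": "move_arm", "kwargs": {"deltas": [{"tx":0,"ty":0,"tz":0,"ax":0,"ay":0,"az":0,"gripper":34},{"tx":0,"ty":0,"tz":0,"ax":0,"ay":0,"az":0,"gripper":45},{"tx":0,"ty":0,"tz":0,"ax":0,"ay":0,"az":0,"gripper":50},{"tx":0,"ty":0,"tz":-25,"ax":0,"ay":0,"az":0,"gripper":50},{"tx":0,"ty":0,"tz":-52,"ax":0,"ay":0,"az":0,"gripper":50}]}}

```text
clock: 14.42
position: [0.4959, -0.1343, 0.1205]
tcp_rot: [-3.14, 0.001, 1.083]
wrist_force: [-0.0, -0.2, 0.7]
width: 0.0502
```

```bash
python3 go.py .485 -.03 0.12 1.44
```

```text
{'t': array([ 87. , -58.5,   0.5]), 'a': array([-0.002,  0.001, -0.357]), 'clock': 14.43, 'q': array([-0.26,  0.29, -0.22,  1.06, -0.  ,  1.79]), 'pos': array([ 0.4959, -0.1343,  0.1205]), 'yaw': array([-3.140e+00,  1.000e-03,  1.083e+00])}
```

Request:
{"fn": "move_arm", "kwargs": {"deltas": [{"tx":40,"ty":-28,"tz":0,"ax":0,"ay":0,"az":-0.17,"gripper":50},{"tx":80,"ty":-54,"tz":0,"ax":0,"ay":0,"az":-0.33,"gripper":50},{"tx":87,"ty":-58.5,"tz":0.5,"ax":-0.002,"ay":0,"az":-0.357,"gripper":50},{"tx":87,"ty":-58.5,"tz":0.5,"ax":-0.002,"ay":0,"az":-0.357,"gripper":50}]}}

```text
clock: 14.92
position: [0.4852, -0.0299, 0.1202]
tcp_rot: [3.141, 0.001, 1.44]
wrist_force: [-0.3, -1.1, -0.2]
width: 0.0497
```

```bash
python3 snap.py wrist w7
```

```text
14.925 [ 0.48517984 -0.02986374  0.12016761] [3.14107348e+00 1.22468851e-03 1.44041461e+00] 0.0496754317674884
```

View pics/w7.png

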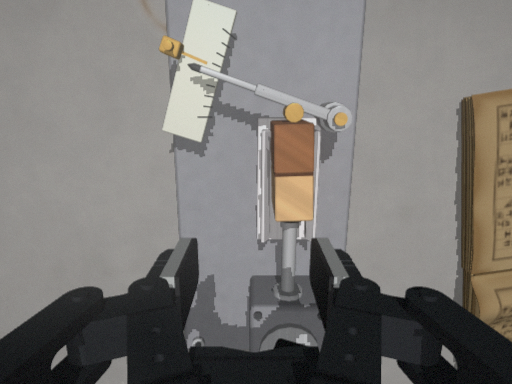

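```bash
python3 - <<'E'
import cv2
a=cv2.imread('pics/w7_raw.png'); cv2.imwrite('pics/w7c.png',cv2.resize(a[20:145,155:360],None,fx=3.9,fy=3.9,interpolation=cv2.INTER_CUBIC))
cv2.imwrite('pics/w7d.png',cv2.resize(a[25:95,155:235],None,fx=8,fy=8,interpolation=cv2.INTER_CUBIC))
E
```

```text
(no output)
```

View pics/w7c.png

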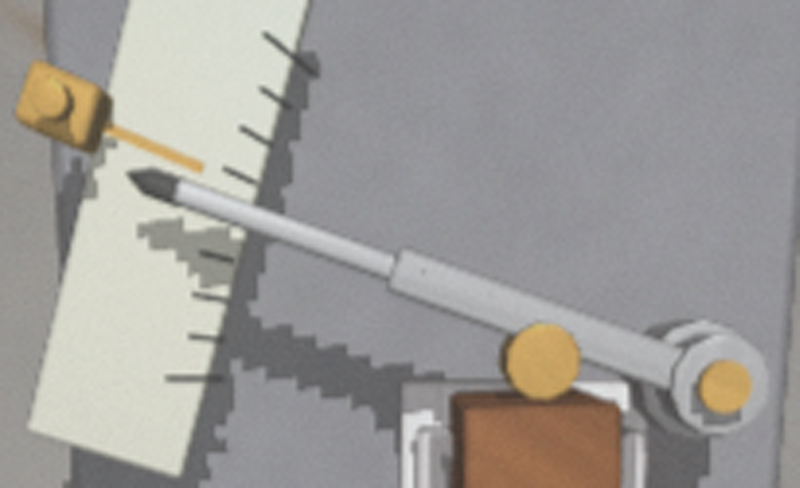

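View pics/w7d.png

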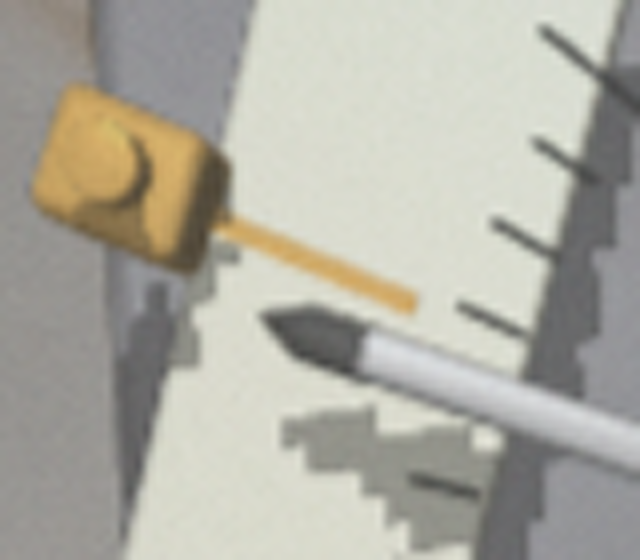

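```bash
python3 - <<'E'
from ang import *; import pickle
np.set_printoptions(precision=4,suppress=True)
c3,_=pickle.load(open('pics/w3.pkl','rb'));c,_=pickle.load(open('pics/w7.pkl','rb'))
W3=lambda p,z:P(c3,*un(p,[75,0],2.9),z)
W=lambda p,z:P(c,*un(p,[155,25],8),z); Wc=lambda p,z:P(c,*un(p,[155,20],3.9),z)
for z in (.02,.026,.03,.034,.038):
    print(z,W3((222,212),z)-W((416,303),z),W3((132,175),z)-W((222,222),z))
piv=Wc((725,387),.047);print(piv)
print('tip',pol(W((260,316),.038),piv), 'shaft', pol(Wc((393,266),.04),piv), pol(Wc((180,190),.038),piv))
for z in (.026,.030,.034,.036): print(z,pol(W((222,222),z),piv),pol(W((416,303),z),piv))
E
```

```text
0.02 [-0.0015 -0.0002  0.    ] [-0.0019  0.      0.    ]
0.026 [-0.0006 -0.0002  0.    ] [-0.0009 -0.      0.    ]
0.03 [ 0.0001 -0.0002  0.    ] [-0.0002 -0.      0.    ]
0.034 [ 0.0007 -0.0001  0.    ] [ 0.0005 -0.      0.    ]
0.038 [ 0.0014 -0.0001  0.    ] [ 0.0013 -0.      0.    ]
[0.546  0.0187 0.047 ]
tip (np.float64(100.21838465084089), np.float64(2.679457719918714)) shaft (np.float64(55.73417133423334), np.float64(2.672040466399553)) (np.float64(91.49690678285992), np.float64(2.675440558621934))
0.026 (np.float64(107.70195981429413), np.float64(2.621903618066948)) (np.float64(91.12301750013577), np.float64(2.6199168508541124))
0.03 (np.float64(106.79234561368573), np.float64(2.6234328661360236)) (np.float64(90.49330357739925), np.float64(2.621741524080342))
0.034 (np.float64(105.8829854482618), np.float64(2.6249883853311897)) (np.float64(89.86389516795731), np.float64(2.6235917636300368))
0.036 (np.float64(105.42840268301913), np.float64(2.625776206684186)) (np.float64(89.54930754397337), np.float64(2.624526635281815))
```

```bash
python3 go.py .4963 -.1344 0.12 1.083
```

```text
{'t': array([-101.6,   24.6,    0.3]), 'a': array([0.001, 0.001, 0.356]), 'clock': 14.97, 'q': array([-0.06,  0.23, -0.29,  1.04, -0.  ,  1.64]), 'pos': array([ 0.4852, -0.0305,  0.1201]), 'yaw': array([3.141e+00, 1.000e-03, 1.439e+00])}
```

Request:
{"fn": "move_arm", "kwargs": {"deltas": [{"tx":-45,"ty":10,"tz":0,"ax":0,"ay":0,"az":0.16,"gripper":50},{"tx":-90,"ty":21,"tz":0,"ax":0,"ay":0,"az":0.31,"gripper":50},{"tx":-101.6,"ty":24.6,"tz":0,"ax":0.001,"ay":0.001,"az":0.356,"gripper":50},{"tx":-101.6,"ty":24.6,"tz":0,"ax":0.001,"ay":0.001,"az":0.356,"gripper":50}]}}

```text
clock: 15.48
position: [0.4961, -0.1356, 0.1201]
tcp_rot: [-3.141, 0.0, 1.081]
wrist_force: [-0.1, 0.9, 0.5]
width: 0.0504
```

```bash
python3 go.py .4963 -.1344 0.0675 1.083
```

```text
{'t': array([ 1.2, -0.4, 52.6]), 'a': array([-0.001,  0.   , -0.002]), 'clock': 15.47, 'q': array([-0.27,  0.29, -0.22,  1.06, -0.  ,  1.79]), 'pos': array([ 0.4961, -0.1356,  0.1201]), 'yaw': array([-3.141,  0.   ,  1.081])}
```

Request:
{"fn": "move_arm", "kwargs": {"deltas": [{"tx":1,"ty":-0.4,"tz":28,"ax":0,"ay":0,"az":-0.002,"gripper":50},{"tx":1,"ty":-0.4,"tz":50,"ax":0,"ay":0,"az":-0.002,"gripper":50},{"tx":1,"ty":-0.4,"tz":52.5,"ax":0,"ay":0,"az":-0.002,"gripper":40},{"tx":1,"ty":-0.4,"tz":52.5,"ax":0,"ay":0,"az":-0.002,"gripper":30},{"tx":1,"ty":-0.4,"tz":52.5,"ax":0,"ay":0,"az":-0.002,"gripper":20}], "squeeze": 90}}

```text
clock: 16.1
position: [0.4964, -0.1341, 0.0687]
tcp_rot: [-3.141, -0.0, 1.083]
wrist_force: [-3.7, 2.6, 4.7]
width: 0.0263
```

Request:
{"fn": "move_arm", "kwargs": {"deltas": [{"tx":0,"ty":0,"tz":0,"ax":0,"ay":0,"az":0,"gripper":20},{"tx":0,"ty":0,"tz":0,"ax":0,"ay":0,"az":0.06,"gripper":20},{"tx":0,"ty":0,"tz":0,"ax":0,"ay":0,"az":0.12,"gripper":20},{"tx":0,"ty":0,"tz":0,"ax":0,"ay":0,"az":0.17,"gripper":20},{"tx":0,"ty":0,"tz":0,"ax":0,"ay":0,"az":0.17,"gripper":20}]}}

```text
clock: 16.73
position: [0.4963, -0.1341, 0.0688]
tcp_rot: [-3.141, -0.0, 0.914]
wrist_force: [0.8, -0.4, -8.3]
width: 0.0263
```

```bash
python3 -c "
from plant import robot;s=robot.observe();print(s['wrist_force'],s['torque'],s['width'])"; python3 snap.py top t11 225 190 275 225 14
```

```text
[ 0.84924376 -0.37668029 -8.28672083] [-0.06441378 -0.02147918 -0.13783821] 0.026294076456881976
16.725 [ 0.49632714 -0.13411096  0.06878108] [-3.14127240e+00 -1.03198675e-04  9.13956377e-01] 0.026294076456881976
```

View pics/t11.png

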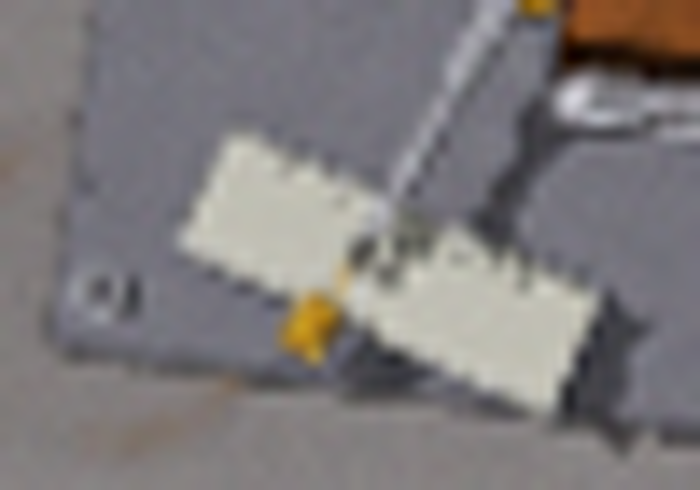

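Request:
{"fn": "move_arm", "kwargs": {"deltas": [{"tx":0,"ty":0,"tz":0,"ax":0,"ay":0,"az":0,"gripper":34},{"tx":0,"ty":0,"tz":0,"ax":0,"ay":0,"az":0,"gripper":45},{"tx":0,"ty":0,"tz":0,"ax":0,"ay":0,"az":0,"gripper":50},{"tx":0,"ty":0,"tz":-25,"ax":0,"ay":0,"az":0,"gripper":50},{"tx":0,"ty":0,"tz":-52,"ax":0,"ay":0,"az":0,"gripper":50}]}}

```text
clock: 17.4
position: [0.4961, -0.134, 0.1214]
tcp_rot: [-3.141, -0.0, 0.915]
wrist_force: [0.6, 0.6, 0.1]
width: 0.0501
```

```bash
python3 go.py .475 -.03 0.115 1.44
```

```text
{'t': array([ 69.5, -80.2,   6.5]), 'a': array([-0.001, -0.   , -0.525]), 'clock': 17.4, 'q': array([-0.26,  0.29, -0.22,  1.07,  0.  ,  1.96]), 'pos': array([ 0.4961, -0.134 ,  0.1214]), 'yaw': array([-3.141, -0.   ,  0.915])}
```

Request:
{"fn": "move_arm", "kwargs": {"deltas": [{"tx":35,"ty":-40,"tz":0,"ax":0,"ay":0,"az":-0.17,"gripper":50},{"tx":65,"ty":-74,"tz":3,"ax":0,"ay":0,"az":-0.34,"gripper":50},{"tx":69.5,"ty":-80.2,"tz":6,"ax":0,"ay":0,"az":-0.5,"gripper":50},{"tx":69.5,"ty":-80.2,"tz":6.5,"ax":-0.001,"ay":0,"az":-0.525,"gripper":50},{"tx":69.5,"ty":-80.2,"tz":6.5,"ax":-0.001,"ay":0,"az":-0.525,"gripper":50}]}}

```text
clock: 18.02
position: [0.4752, -0.0305, 0.1151]
tcp_rot: [3.141, -0.0, 1.436]
wrist_force: [0.4, -0.6, -0.7]
width: 0.0499
```

```bash
python3 snap.py wrist w8; python3 - <<'E'
import cv2
a=cv2.imread('pics/w8_raw.png'); cv2.imwrite('pics/w8c.png',cv2.resize(a[10:160,170:370],None,fx=4,fy=4,interpolation=cv2.INTER_CUBIC))
E
```

```text
18.025 [ 0.4752398  -0.03054704  0.11511486] [ 3.14089614e+00 -9.54383672e-05  1.43648796e+00] 0.04994246130381092
```

View pics/w8c.png

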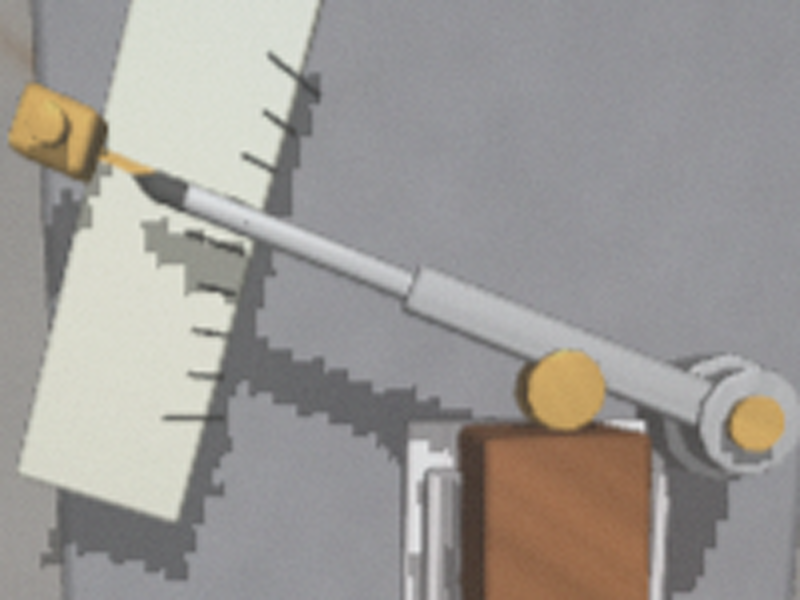

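```bash
python3 - <<'E'
import cv2
a=cv2.imread('pics/w8_raw.png'); cv2.imwrite('pics/w8d.png',cv2.resize(a[25:75,170:235],None,fx=12,fy=12,interpolation=cv2.INTER_CUBIC))
E
```

```text
(no output)
```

View pics/w8d.png

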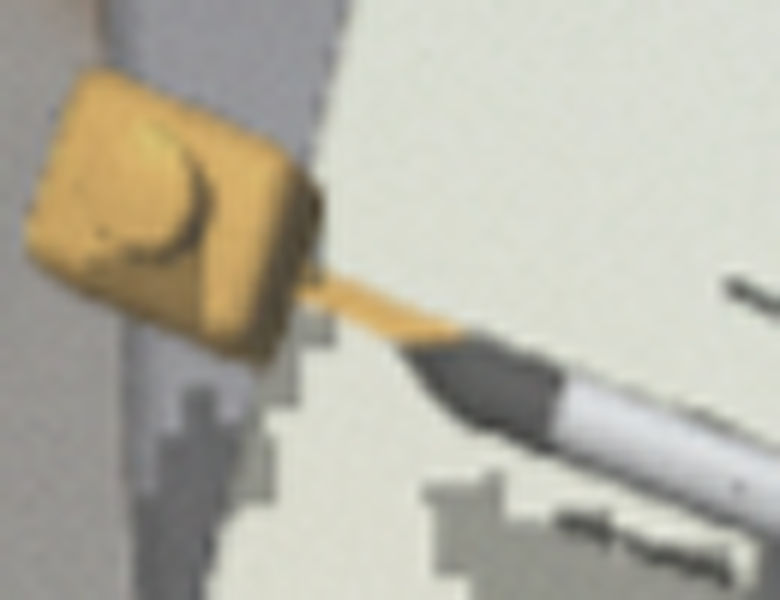

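```bash
python3 - <<'E'
from ang import *; import pickle
c,_=pickle.load(open('pics/w8.pkl','rb'))
W=lambda p,z:P(c,*un(p,[170,25],12),z); Wc=lambda p,z:P(c,*un(p,[170,10],4),z)
piv=Wc((757,423),.047);print(piv)
print('tip',pol(W((402,347),.038),piv),pol(W((558,411),.038),piv),pol(Wc((411,285),.038),piv))
for z in (.028,.030,.032): print(z,pol(W((308,288),z),piv),pol(W((405,329),z),piv))
print('tick', pol(Wc((186,233),.03),piv),pol(Wc((243,250),.03),piv))
c,_=pickle.load(open('pics/w7.pkl','rb'));Wd=lambda p,z:P(c,*un(p,[155,25],8),z)
E
```

```text
[0.54620302 0.01891439 0.047     ]
tip (np.float64(100.24832503833487), np.float64(2.641817947142837)) (np.float64(91.9885184770515), np.float64(2.6422584933467395)) (np.float64(55.66147834760892), np.float64(2.635800047147483))
0.028 (np.float64(107.47226759040132), np.float64(2.6268101880177115)) (np.float64(102.12361491189762), np.float64(2.626800615297806))
0.03 (np.float64(107.07650169533716), np.float64(2.6280457999468165)) (np.float64(101.77442120574112), np.float64(2.628100648970287))
0.032 (np.float64(106.68090049070857), np.float64(2.62929057774467)) (np.float64(101.42540069149413), np.float64(2.629409632102249))
tick (np.float64(91.38143202276852), np.float64(2.691477181922349)) (np.float64(82.1431990902256), np.float64(2.687015729537938))
```

```bash
python3 go.py .4963 -.1342 0.12 0.914
```

```text
{'t': array([-99.8,  34.8,  -4.9]), 'a': array([ 0.001, -0.   ,  0.522]), 'clock': 18.07, 'q': array([-0.06,  0.22, -0.33,  1.02,  0.  ,  1.64]), 'pos': array([ 0.4752, -0.0307,  0.1151]), 'yaw': array([ 3.141, -0.   ,  1.436])}
```

Request:
{"fn": "move_arm", "kwargs": {"deltas": [{"tx":-40,"ty":14,"tz":-4.9,"ax":0,"ay":0,"az":0.17,"gripper":50},{"tx":-85,"ty":29,"tz":-4.9,"ax":0,"ay":0,"az":0.34,"gripper":50},{"tx":-99.8,"ty":34.8,"tz":-4.9,"ax":0.001,"ay":0,"az":0.5,"gripper":50},{"tx":-99.8,"ty":34.8,"tz":-4.9,"ax":0.001,"ay":0,"az":0.522,"gripper":50},{"tx":-99.8,"ty":34.8,"tz":-4.9,"ax":0.001,"ay":0,"az":0.522,"gripper":50}]}}

```text
clock: 18.7
position: [0.4961, -0.134, 0.12]
tcp_rot: [-3.141, -0.0, 0.916]
wrist_force: [-0.3, 0.1, 0.0]
width: 0.0501
```

```bash
python3 go.py .4963 -.1342 0.068 0.914
```

```text
{'t': array([-0.1,  0.3, 52. ]), 'a': array([-0.001, -0.   ,  0.002]), 'clock': 18.7, 'q': array([-0.26,  0.29, -0.22,  1.06,  0.  ,  1.96]), 'pos': array([ 0.4961, -0.134 ,  0.12  ]), 'yaw': array([-3.141, -0.   ,  0.916])}
```

Request:
{"fn": "move_arm", "kwargs": {"deltas": [{"tx":0,"ty":0.2,"tz":28,"ax":0,"ay":0,"az":0.002,"gripper":50},{"tx":0,"ty":0.2,"tz":50,"ax":0,"ay":0,"az":0.002,"gripper":50},{"tx":0,"ty":0.2,"tz":52,"ax":0,"ay":0,"az":0.002,"gripper":40},{"tx":0,"ty":0.2,"tz":52,"ax":0,"ay":0,"az":0.002,"gripper":30},{"tx":0,"ty":0.2,"tz":52,"ax":0,"ay":0,"az":0.002,"gripper":20}], "squeeze": 90}}

```text
clock: 19.32
position: [0.4966, -0.1338, 0.0691]
tcp_rot: [-3.142, -0.001, 0.915]
wrist_force: [-2.9, 3.5, 5.1]
width: 0.0269
```

Request:
{"fn": "move_arm", "kwargs": {"deltas": [{"tx":0,"ty":0,"tz":0,"ax":0,"ay":0,"az":0,"gripper":20},{"tx":0,"ty":0,"tz":0,"ax":0,"ay":0,"az":0.02,"gripper":20},{"tx":0,"ty":0,"tz":0,"ax":0,"ay":0,"az":0.04,"gripper":20},{"tx":0,"ty":0,"tz":0,"ax":0,"ay":0,"az":0.04,"gripper":20}]}}

```text
clock: 19.82
position: [0.4966, -0.1338, 0.0692]
tcp_rot: [-3.141, -0.001, 0.874]
wrist_force: [-0.9, 0.7, -3.9]
width: 0.0266
```

Request:
{"fn": "move_arm", "kwargs": {"deltas": [{"tx":0,"ty":0,"tz":0,"ax":0,"ay":0,"az":0,"gripper":34},{"tx":0,"ty":0,"tz":0,"ax":0,"ay":0,"az":0,"gripper":45},{"tx":0,"ty":0,"tz":0,"ax":0,"ay":0,"az":0,"gripper":50},{"tx":0,"ty":0,"tz":-25,"ax":0,"ay":0,"az":0,"gripper":50},{"tx":0,"ty":0,"tz":-52,"ax":0,"ay":0,"az":0,"gripper":50}]}}

```text
clock: 20.45
position: [0.4964, -0.1338, 0.1218]
tcp_rot: [-3.141, -0.001, 0.874]
wrist_force: [1.2, -0.5, 0.4]
width: 0.0497
```

```bash
python3 go.py .452 -.025 0.115 1.44
```

```text
{'t': array([  54.9, -103.8,    6.9]), 'a': array([-0.   , -0.001, -0.566]), 'clock': 20.45, 'q': array([-0.26,  0.29, -0.22,  1.07,  0.  ,  2.  ]), 'pos': array([ 0.4964, -0.1338,  0.1218]), 'yaw': array([-3.141e+00, -1.000e-03,  8.740e-01])}
```

Request:
{"fn": "move_arm", "kwargs": {"deltas": [{"tx":18,"ty":-34,"tz":0,"ax":0,"ay":0,"az":-0.17,"gripper":50},{"tx":36,"ty":-72,"tz":3,"ax":0,"ay":0,"az":-0.34,"gripper":50},{"tx":54,"ty":-103,"tz":6,"ax":0,"ay":0,"az":-0.5,"gripper":50},{"tx":55,"ty":-104,"tz":7,"ax":0,"ay":0,"az":-0.566,"gripper":50},{"tx":55,"ty":-104,"tz":7,"ax":0,"ay":0,"az":-0.566,"gripper":50}]}}

```text
clock: 21.08
position: [0.452, -0.0246, 0.1151]
tcp_rot: [3.141, -0.001, 1.44]
wrist_force: [-0.6, -0.1, -0.1]
width: 0.0499
```

```bash
python3 snap.py wrist w9; python3 - <<'E'
import cv2
a=cv2.imread('pics/w9_raw.png'); cv2.imwrite('pics/w9c.png',cv2.resize(a[10:160,200:400],None,fx=4,fy=4,interpolation=cv2.INTER_CUBIC))
E
```

```text
21.075 [ 0.45199289 -0.02457231  0.11506003] [ 3.14121485e+00 -9.10583090e-04  1.44037444e+00] 0.04985910036002052
```

View pics/w9c.png

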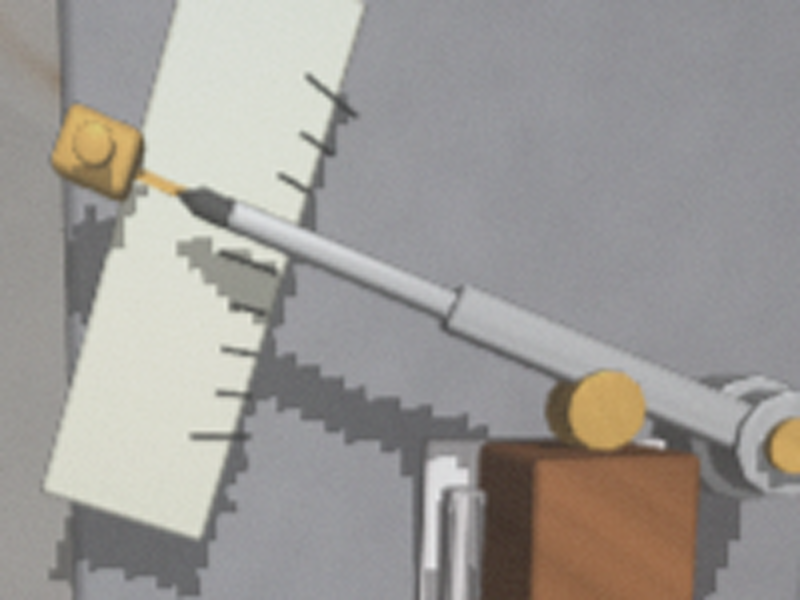

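```bash
python3 - <<'E'
import cv2
a=cv2.imread('pics/w9_raw.png'); cv2.imwrite('pics/w9d.png',cv2.resize(a[30:80,205:270],None,fx=12,fy=12,interpolation=cv2.INTER_CUBIC))
cv2.imwrite('pics/w9e.png',cv2.resize(a[95:140,370:420],None,fx=8,fy=8,interpolation=cv2.INTER_CUBIC))
E
```

```text
(no output)
```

View pics/w9d.png

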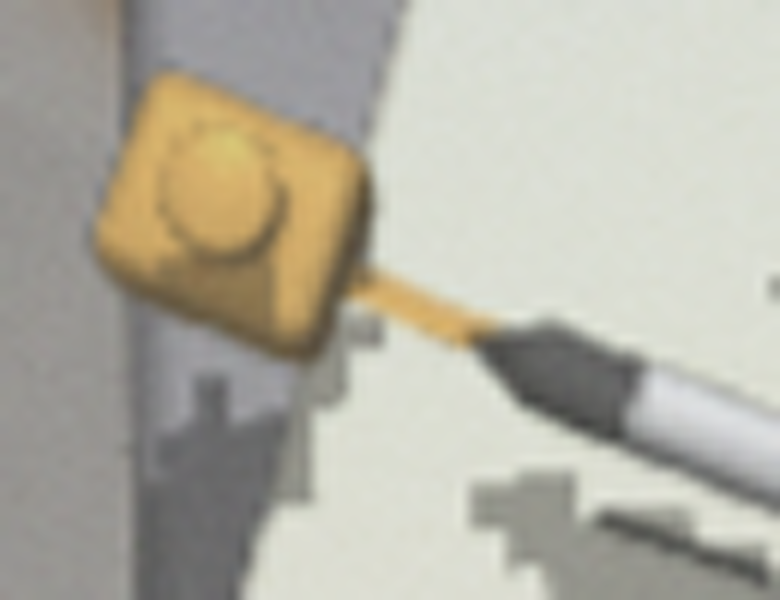

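View pics/w9e.png

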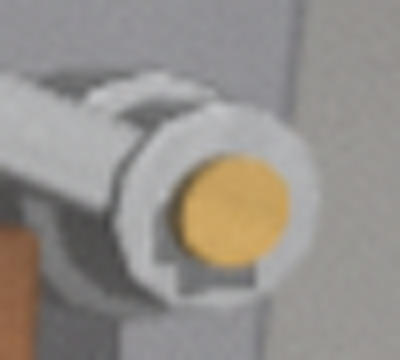

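```bash
python3 - <<'E'
from ang import *; import pickle
c,_=pickle.load(open('pics/w9.pkl','rb'))
W=lambda p,z:P(c,*un(p,[205,30],12),z); Wp=lambda p,z:P(c,*un(p,[370,95],8),z);Wc=lambda p,z:P(c,*un(p,[200,10],4),z)
for piv in (Wp((236,212),.047),Wp((236,212),.049),np.array([.5461,.0189,.047])):
  print(piv)
  print('tip',pol(W((478,343),.038),piv),pol(W((632,400),.038),piv),pol(Wc((452,306),.038),piv))
  for z in (.028,.030,.032): print(z,pol(W((360,284),z),piv),pol(W((470,334),z),piv))
E
```

```text
[0.54664374 0.01870334 0.047     ]
tip (np.float64(100.32623493456018), np.float64(2.638004844387379)) (np.float64(92.1591284382966), np.float64(2.634549722290108)) (np.float64(55.580344518666884), np.float64(2.6333941947947683))
0.028 (np.float64(107.74902298326822), np.float64(2.6251333593487396)) (np.float64(101.53016218110696), np.float64(2.6261765183476387))
0.03 (np.float64(107.55793708874405), np.float64(2.626898762486557)) (np.float64(101.39343191537897), np.float64(2.6280415685929177))
0.032 (np.float64(107.36718760707558), np.float64(2.628670444023673)) (np.float64(101.25705528959652), np.float64(2.6299116491905656))
[0.54583342 0.01892544 0.049     ]
tip (np.float64(99.50952870259202), np.float64(2.636030075245195)) (np.float64(91.34312950095305), np.float64(2.6323675145007526)) (np.float64(54.76472516349779), np.float64(2.6297372239339314))
0.028 (np.float64(106.93492003725397), np.float64(2.6231975417575497)) (np.float64(100.71585436725098), np.float64(2.6241296017525566))
0.03 (np.float64(106.74346754272555), np.float64(2.624972943451648)) (np.float64(100.5787382101867), np.float64(2.626006968851568))
0.032 (np.float64(106.55235271755048), np.float64(2.626754719583923)) (np.float64(100.44197751073172), np.float64(2.6278894550055694))
[0.5461 0.0189 0.047 ]
tip (np.float64(99.75513623636013), np.float64(2.637101130682841)) (np.float64(91.58835022342319), np.float64(2.633543885835982)) (np.float64(55.00970505116676), np.float64(2.631707538383751))
0.028 (np.float64(107.17913553640474), np.float64(2.624223724965415)) (np.float64(100.9601755017681), np.float64(2.625216741431668))
0.03 (np.float64(106.9878775812134), np.float64(2.6259969078287915)) (np.float64(100.82326455244215), np.float64(2.6270910346320777))
0.032 (np.float64(106.7969572191257), np.float64(2.6277764361234865)) (np.float64(100.68670875523127), np.float64(2.628970418449437))
```

Request:
{"fn": "move_arm", "kwargs": {"deltas": [{"tx":14,"ty":0,"tz":12,"ax":0,"ay":0,"az":0,"gripper":50},{"tx":26,"ty":0,"tz":25,"ax":0,"ay":0,"az":0,"gripper":50},{"tx":26,"ty":0,"tz":25,"ax":0,"ay":0,"az":0,"gripper":50}]}}

```text
clock: 21.5
position: [0.4547, 0.0018, 0.0887]
tcp_rot: [-3.14, -0.001, 1.44]
wrist_force: [-0.6, -1.1, 0.7]
width: 0.0497
```

```bash
python3 snap.py wrist w10; python3 - <<'E'
import cv2
a=cv2.imread('pics/w10_raw.png'); cv2.imwrite('pics/w10c.png',cv2.resize(a[30:230,200:460],None,fx=3,fy=3,interpolation=cv2.INTER_CUBIC))
cv2.imwrite('pics/w10d.png',cv2.resize(a[80:130,195:260],None,fx=12,fy=12,interpolation=cv2.INTER_CUBIC))
E
```

```text
21.5 [0.45471726 0.00177791 0.08865927] [-3.13955943e+00 -6.56067644e-04  1.43953679e+00] 0.049711314701022684
```

View pics/w10c.png

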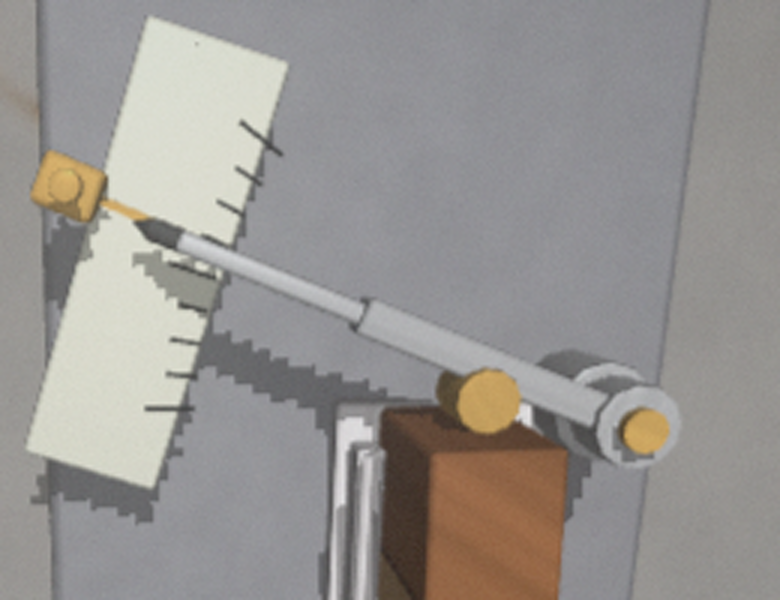

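View pics/w10d.png

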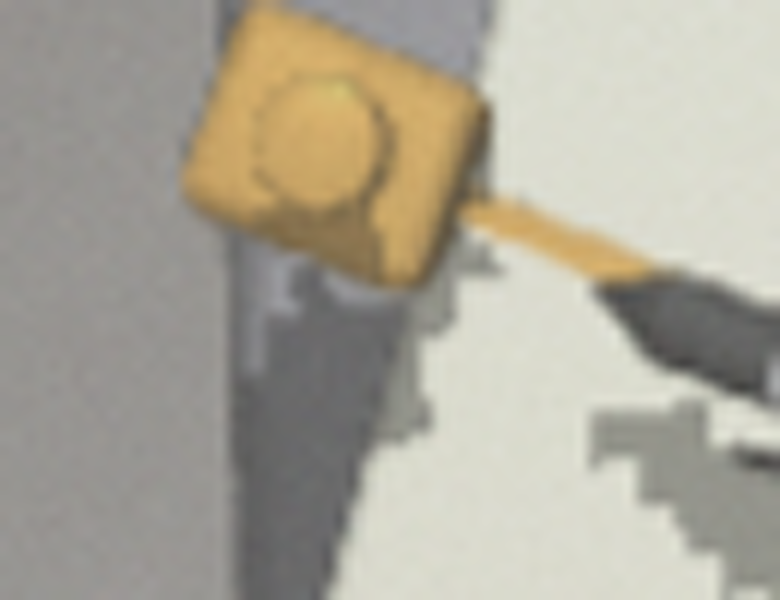

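```bash
python3 - <<'E'
from ang import *; import pickle
c,_=pickle.load(open('pics/w10.pkl','rb'))
W=lambda p,z:P(c,*un(p,[195,80],12),z); Wc=lambda p,z:P(c,*un(p,[200,30],3),z)
for piv in (Wc((645,431),.047),np.array([.5461,.0189,.047])):
  print(piv)
  print('tip',pol(W((597,287),.038),piv),'shaft',pol(Wc((180,241),.038),piv),pol(Wc((363,313),.038),piv),pol(Wc((366,316),.040),piv))
  for z in (.028,.030,.033): print(z,pol(W((490,213),z),piv),pol(W((590,259),z),piv))
E
```

```text
[0.54646958 0.01848411 0.047     ]
tip (np.float64(100.73137510463826), np.float64(2.6333292512864643)) shaft (np.float64(91.6176633421696), np.float64(2.634773673391445)) (np.float64(55.02513412622324), np.float64(2.6275864346398805)) (np.float64(54.70507487752437), np.float64(2.6323161661003884))
0.028 (np.float64(106.96246549927413), np.float64(2.6229116264734964)) (np.float64(101.75861463491069), np.float64(2.6245424967451942))
0.03 (np.float64(106.85497025248029), np.float64(2.622665240021768)) (np.float64(101.70227561186091), np.float64(2.624268475631781))
0.033 (np.float64(106.69373957561403), np.float64(2.6222947294915757)) (np.float64(101.61778141571297), np.float64(2.6238568743018043))
[0.5461 0.0189 0.047 ]
tip (np.float64(100.2062810215502), np.float64(2.6351600732568263)) shaft (np.float64(91.09285313283033), np.float64(2.6367959878325746)) (np.float64(54.499125902763346), np.float64(2.630897324363233)) (np.float64(54.17993607219801), np.float64(2.6356924690263117))
0.028 (np.float64(106.43546960151227), np.float64(2.6245837946256154)) (np.float64(101.23191886055292), np.float64(2.6263091083255397))
0.03 (np.float64(106.32793045253811), np.float64(2.624337877822945)) (np.float64(101.17553068500916), np.float64(2.626034644813861))
0.033 (np.float64(106.16663381621248), np.float64(2.6239680685462394)) (np.float64(101.09096273207327), np.float64(2.6256223754927706))
```

```bash
python3 go.py .4965 -.134 0.12 0.874
```

```text
{'t': array([-128.7,   58.8,  -30.8]), 'a': array([-0.001, -0.   ,  0.565]), 'clock': 21.55, 'q': array([ 0.  ,  0.2 , -0.42,  0.95,  0.  ,  1.7 ]), 'pos': array([0.455 , 0.0014, 0.0893]), 'yaw': array([-3.140e+00, -1.000e-03,  1.439e+00])}
```

Request:
{"fn": "move_arm", "kwargs": {"deltas": [{"tx":-20,"ty":4,"tz":-25,"ax":0,"ay":0,"az":0.1,"gripper":50},{"tx":-70,"ty":25,"tz":-30.8,"ax":0,"ay":0,"az":0.28,"gripper":50},{"tx":-120,"ty":50,"tz":-30.8,"ax":0,"ay":0,"az":0.45,"gripper":50},{"tx":-128.7,"ty":58.8,"tz":-30.8,"ax":-0.001,"ay":0,"az":0.565,"gripper":50},{"tx":-128.7,"ty":58.8,"tz":-30.8,"ax":-0.001,"ay":0,"az":0.565,"gripper":50}]}}

```text
clock: 22.18
position: [0.4967, -0.1348, 0.12]
tcp_rot: [-3.141, -0.0, 0.873]
wrist_force: [-0.8, 0.8, -0.1]
width: 0.0495
```

```bash
python3 go.py .4965 -.134 0.068 0.874
```

```text
{'t': array([ 0.5, -0.6, 52. ]), 'a': array([-0.   , -0.   , -0.001]), 'clock': 22.18, 'q': array([-0.27,  0.29, -0.22,  1.06,  0.  ,  2.  ]), 'pos': array([ 0.4967, -0.1348,  0.12  ]), 'yaw': array([-3.141, -0.   ,  0.873])}
```

Request:
{"fn": "move_arm", "kwargs": {"deltas": [{"tx":0.4,"ty":-0.5,"tz":28,"ax":0,"ay":0,"az":0,"gripper":50},{"tx":0.4,"ty":-0.5,"tz":50,"ax":0,"ay":0,"az":0,"gripper":50},{"tx":0.4,"ty":-0.5,"tz":52,"ax":0,"ay":0,"az":0,"gripper":40},{"tx":0.4,"ty":-0.5,"tz":52,"ax":0,"ay":0,"az":0,"gripper":30},{"tx":0.4,"ty":-0.5,"tz":52,"ax":0,"ay":0,"az":0,"gripper":20}], "squeeze": 90}}

```text
clock: 22.8
position: [0.4966, -0.1338, 0.0692]
tcp_rot: [-3.142, -0.001, 0.875]
wrist_force: [-4.1, 3.4, 5.2]
width: 0.0269
```

Request:
{"fn": "move_arm", "kwargs": {"deltas": [{"tx":0,"ty":0,"tz":0,"ax":0,"ay":0,"az":0,"gripper":20},{"tx":0,"ty":0,"tz":0,"ax":0,"ay":0,"az":0.018,"gripper":20},{"tx":0,"ty":0,"tz":0,"ax":0,"ay":0,"az":0.035,"gripper":20},{"tx":0,"ty":0,"tz":0,"ax":0,"ay":0,"az":0.035,"gripper":20}]}}

```text
clock: 23.3
position: [0.4967, -0.1338, 0.0693]
tcp_rot: [-3.142, -0.001, 0.839]
wrist_force: [-1.1, 0.6, -6.0]
width: 0.0263
```

Request:
{"fn": "move_arm", "kwargs": {"deltas": [{"tx":0,"ty":0,"tz":0,"ax":0,"ay":0,"az":0,"gripper":34},{"tx":0,"ty":0,"tz":0,"ax":0,"ay":0,"az":0,"gripper":45},{"tx":0,"ty":0,"tz":0,"ax":0,"ay":0,"az":0,"gripper":50},{"tx":0,"ty":0,"tz":-25,"ax":0,"ay":0,"az":0,"gripper":50},{"tx":0,"ty":0,"tz":-52,"ax":0,"ay":0,"az":0,"gripper":50}]}}

```text
clock: 23.92
position: [0.4965, -0.1338, 0.1219]
tcp_rot: [-3.141, -0.001, 0.839]
wrist_force: [0.5, -0.5, 0.6]
width: 0.0502
```

```bash
python3 go.py .455 0.0014 0.0893 1.44
```

```text
{'t': array([  72.9, -121.1,   32.7]), 'a': array([-0.   , -0.001, -0.601]), 'clock': 23.93, 'q': array([-0.26,  0.29, -0.22,  1.07,  0.  ,  2.04]), 'pos': array([ 0.4965, -0.1338,  0.1219]), 'yaw': array([-3.141e+00, -1.000e-03,  8.390e-01])}
```

Request:
{"fn": "move_arm", "kwargs": {"deltas": [{"tx":25,"ty":-40,"tz":0,"ax":0,"ay":0,"az":-0.17,"gripper":50},{"tx":50,"ty":-83,"tz":3,"ax":0,"ay":0,"az":-0.34,"gripper":50},{"tx":70,"ty":-118,"tz":20,"ax":0,"ay":0,"az":-0.51,"gripper":50},{"tx":72.9,"ty":-121.1,"tz":32,"ax":0,"ay":0,"az":-0.601,"gripper":50},{"tx":72.9,"ty":-121.1,"tz":32.7,"ax":0,"ay":0,"az":-0.601,"gripper":50}]}}

```text
clock: 24.55
position: [0.4546, 0.0018, 0.089]
tcp_rot: [-3.141, -0.001, 1.441]
wrist_force: [-0.2, 0.4, 0.2]
width: 0.0503
```

Request:
{"fn": "move_arm", "kwargs": {"deltas": [{"tx":0,"ty":0,"tz":0,"ax":0,"ay":0,"az":0,"gripper":50}]}}

```text
clock: 24.68
position: [0.455, 0.0015, 0.0894]
tcp_rot: [-3.141, -0.001, 1.438]
wrist_force: [-0.4, 0.9, -0.0]
width: 0.0501
```

```bash
python3 snap.py wrist w11; python3 - <<'E'
import cv2
a=cv2.imread('pics/w11_raw.png'); cv2.imwrite('pics/w11c.png',cv2.resize(a[30:230,200:460],None,fx=3,fy=3,interpolation=cv2.INTER_CUBIC))
cv2.imwrite('pics/w11d.png',cv2.resize(a[80:130,195:260],None,fx=12,fy=12,interpolation=cv2.INTER_CUBIC))
E
```

```text
24.675 [0.45501766 0.00145747 0.08944761] [-3.14144803e+00 -7.33914329e-04  1.43805763e+00] 0.05009732777774982
```

View pics/w11c.png

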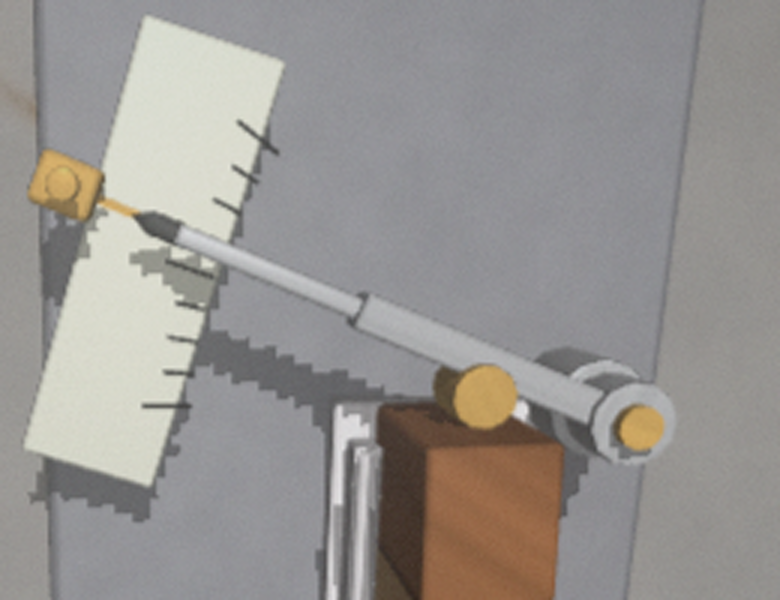

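View pics/w11d.png

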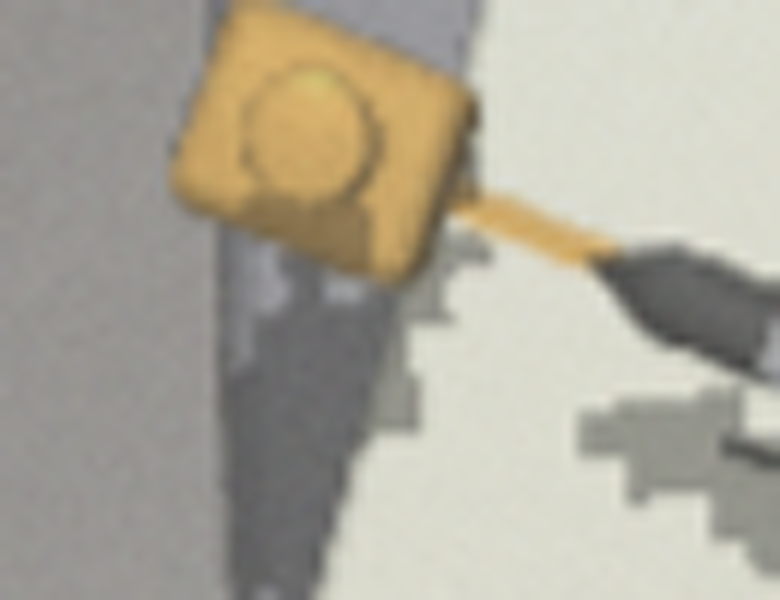

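```bash
python3 - <<'E'
from ang import *; import pickle
c,_=pickle.load(open('pics/w11.pkl','rb'))
W=lambda p,z:P(c,*un(p,[195,80],12),z); Wc=lambda p,z:P(c,*un(p,[200,30],3),z)
for piv in (Wc((641,428),.047),np.array([.5461,.0189,.047])):
  print('tip',pol(W((594,266),.038),piv),'shaft',pol(Wc((176,234),.038),piv),pol(Wc((361,312),.040),piv))
  for z in (.028,.030,.033): print(z,pol(W((480,206),z),piv),pol(W((575,250),z),piv))
import cv2
a=cv2.imread('pics/w11_raw.png').astype(int); s=a[:,:,2]-a[:,:,0]
# saturation-weighted centre of line per column
for u in range(235,247):
    col=s[92:106,u].clip(0)-20; col=col.clip(0); print(u, (col*np.arange(92,106)).sum()/max(col.sum(),1), col.sum())
E
```

```text
tip (np.float64(100.74055735751708), np.float64(2.6259319152021416)) shaft (np.float64(92.27476709368517), np.float64(2.6260280413052226)) (np.float64(55.216889687102935), np.float64(2.628906467385452))
0.028 (np.float64(107.07130146447145), np.float64(2.6221939721601997)) (np.float64(102.10859230084587), np.float64(2.6239031569976574))
0.03 (np.float64(106.96181557682806), np.float64(2.6219740124451905)) (np.float64(102.04770351408922), np.float64(2.6236568633740163))
0.033 (np.float64(106.79759647346143), np.float64(2.621643227287476)) (np.float64(101.95638195803828), np.float64(2.6232868713974584))
tip (np.float64(100.07058699502798), np.float64(2.6277814028744957)) shaft (np.float64(91.60483047252933), np.float64(2.628049154753384)) (np.float64(54.54762244878367), np.float64(2.6323359867483087))
0.028 (np.float64(106.40062945752244), np.float64(2.6239098742565115)) (np.float64(101.43824305701969), np.float64(2.625714302097987))
0.03 (np.float64(106.29110333545786), np.float64(2.6236902944075045)) (np.float64(101.377308842559), np.float64(2.6254674680305525))
0.033 (np.float64(106.12682378626252), np.float64(2.623360074861392)) (np.float64(101.28591911944999), np.float64(2.6250966601038774))
235 97.28571428571429 245
236 97.56640625 256
237 97.83823529411765 272
238 98.18897637795276 254
239 98.69140625 256
240 99.17857142857143 252
241 99.7088122605364 261
242 99.97718631178707 263
243 100.30593607305936 219
244 100.13071895424837 153
245 100.13 100
246 100.28571428571429 35
```

Request:
{"fn": "move_arm", "kwargs": {"deltas": [{"tx":0,"ty":0,"tz":-40,"ax":0,"ay":0,"az":0,"gripper":50},{"tx":-30,"ty":0,"tz":-85,"ax":0,"ay":0,"az":0,"gripper":50},{"tx":-50,"ty":0,"tz":-120,"ax":0,"ay":0,"az":0,"gripper":50},{"tx":-50,"ty":0,"tz":-120,"ax":0,"ay":0,"az":0,"gripper":50},{"tx":-50,"ty":0,"tz":-120,"ax":0,"ay":0,"az":0,"gripper":50}]}}

```text
clock: 25.35
position: [0.4484, -0.0484, 0.209]
tcp_rot: [-3.141, -0.001, 1.437]
wrist_force: [-0.4, 0.1, 0.5]
width: 0.0498
```

```bash
python3 snap.py wrist w12; python3 snap.py scene s12
```

```text
25.35 [ 0.44838132 -0.04843523  0.20903241] [-3.14130865e+00 -8.56599470e-04  1.43666309e+00] 0.049807158369358485
25.4 [ 0.44807307 -0.04814309  0.20861333] [-3.14031248e+00 -8.46151311e-04  1.43741649e+00] 0.04983328290709645
```

View pics/w12.png

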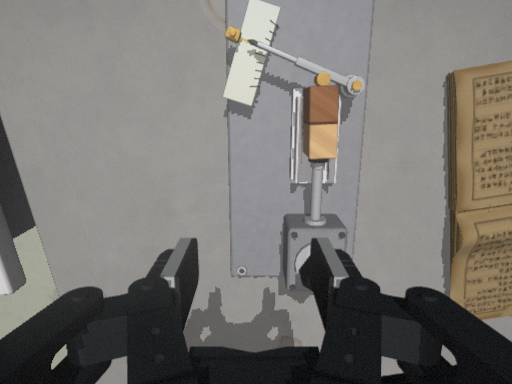

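View pics/s12.png

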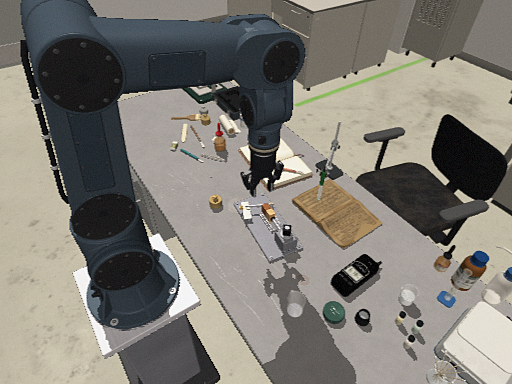

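The pictures show the pointer level with the tab's line (tip about (252,43) in the wrist view) and the block upright in the channel. The bystanders haven't moved, and the gripper is clear of everything.

```bash
python3 -c "
from plant import robot;print(robot.hand_in());print(robot.observe()['clock'])"
```

```text
the job is handed in; nothing more can be done
None
the job is handed in; nothing more can be done
```

I put the block upright in the press channel and turned the knob clockwise by about 3.2 rad in all. The last part was three small steps, each checked with the wrist camera. I then let go, backed the arm off and handed in at about 25.5 s.

- **Pointer:** the last close view, taken almost straight above the mark, put the tip about 0.25 mm short of the line's centre. I can read that to about 0.3 mm. In no picture was the tip past the line.
- **Scene:** the block stood upright between pad and nose. The book weight, dropper bottle, beaker and brass tab looked where they were at the start.
- **Forces:** the wrist force readings I saw stayed under about 13 N.
- **Disagreements:** around the second-to-last step, my estimates of the remaining gap ranged from 0.7 to 1.4 mm depending on the camera angle. I went by the view from straight above, where the scale's height makes almost no difference. My pivot position also varied by about 0.6 mm between views, but that largely cancels when comparing tip and mark.

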